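# Load the dose warmer and start it

## Task

Bring the doses up to temperature: first set the warmer's lever upright to the blue mark (load); then stand every capped syringe upright, orange cap down and fully home, in a well of the rack of its own, and lay the temperature logger, screen up, along the narrow sloped cradle, centred on it just above the lip. When all of that is in place, start the warmer by setting the lever to the orange mark, and leave the two vials standing where they are.

Things in the scene. Friction and masses are not known exactly. Their poses are not given: they have to be found in the camera images.
- rack: Fixed rack: white base plate 90 x 312 x 10 mm under an aluminium block 76 x 300 x 55 mm (top 65 mm above the table), with a row of five round wells along its y axis. Origin: centre of the underside; z up.
- lever (a joint): Angle (rad) of the lever on the control box, range -0.85 to 0.85: 0 upright (blue mark, LOAD), positive leaning away from the robot, to the box's +x (white mark at +0.5, parked), negative leaning towards it (orange mark at -0.5, WARM). It stays where it is left; moving it takes about 2 N at the knob.
- lever_knob (a point): Centre of the lever's red knob, a round drum 28 mm across and 32 mm wide along the pivot axis (its two flat ends face along the control box's y and -y, handy to pinch), 130 mm from the pivot on a steel arm 10 x 10 mm.
- lever_pivot (a point): Pivot of the lever, 50 mm above the table in the middle of the grey drum (radius 55 mm, 76 mm wide) that carries three pairs of coloured marks, white, blue, orange, on its rim, either side of the lever slot. The pivot axis is the control box's y axis.
- control: White control box 150 x 100 x 35 mm, fixed, carrying drum and lever. Origin: centre of the underside. y: pivot axis.
- cradle: Blue sloped cradle for the logger, fixed: a bar 116 mm long and only 32 mm wide on a post (30 x 30 mm), foot plate 120 x 100 x 10 mm. Its upper face rises away from the robot along the cradle's +x by 0.4 rad (23 degrees). At its lower end a lip stands 13 mm above this face, 53 mm down the slope from its middle. Origin: centre of the foot's underside.
- cradle_seat (a point): Middle of the cradle's sloped upper face, 85 mm above the table: the underside centre of the logger belongs here (it then ends 3 mm short of the lip).
- logger: Temperature logger, a white box 100 (x) x 44 (y) x 24 (z) mm with black screen and green dot on its top; about 0.12 kg. Origin: centre of the underside; z out of the screen side.
- dose0: Capped syringe, 135 mm long, 35 g, may be absent. Origin on its axis in the blue band; x axis: from orange cap to plunger. Barrel 22 mm thick from x = -58 to 35 mm; cap tapers from 22 to 16 to 10 mm, tip at x = -80; finger flange 38 (y) x 22 (z) mm, 4 thick, at x = 37; plunger disc, 22 thick, ends at x = 55. Starts lying flat, cap roughly towards the robot.
- dose1: Capped syringe, 135 mm long, 35 g, may be absent. Origin on its axis in the blue band; x axis: from orange cap to plunger. Barrel 22 mm thick from x = -58 to 35 mm; cap tapers from 22 to 16 to 10 mm, tip at x = -80; finger flange 38 (y) x 22 (z) mm, 4 thick, at x = 37; plunger disc, 22 thick, ends at x = 55. Starts lying flat, cap roughly towards the robot.
- dose2: Capped syringe, 135 mm long, 35 g, may be absent. Origin on its axis in the blue band; x axis: from orange cap to plunger. Barrel 22 mm thick from x = -58 to 35 mm; cap tapers from 22 to 16 to 10 mm, tip at x = -80; finger flange 38 (y) x 22 (z) mm, 4 thick, at x = 37; plunger disc, 22 thick, ends at x = 55. Starts lying flat, cap roughly towards the robot.
- dose3: Capped syringe, 135 mm long, 35 g, may be absent. Origin on its axis in the blue band; x axis: from orange cap to plunger. Barrel 22 mm thick from x = -58 to 35 mm; cap tapers from 22 to 16 to 10 mm, tip at x = -80; finger flange 38 (y) x 22 (z) mm, 4 thick, at x = 37; plunger disc, 22 thick, ends at x = 55. Starts lying flat, cap roughly towards the robot.
- dose4: Capped syringe, 135 mm long, 35 g, may be absent. Origin on its axis in the blue band; x axis: from orange cap to plunger. Barrel 22 mm thick from x = -58 to 35 mm; cap tapers from 22 to 16 to 10 mm, tip at x = -80; finger flange 38 (y) x 22 (z) mm, 4 thick, at x = 37; plunger disc, 22 thick, ends at x = 55. Starts lying flat, cap roughly towards the robot.
- well0 (a point): Centre of the mouth of a well: round, 26 mm wide with a 3 mm chamfer, 55 mm deep (floor 10 mm above the table); wells are 58 mm apart.
- well1 (a point): Centre of the mouth of a well: round, 26 mm wide with a 3 mm chamfer, 55 mm deep (floor 10 mm above the table); wells are 58 mm apart.
- well2 (a point): Centre of the mouth of a well: round, 26 mm wide with a 3 mm chamfer, 55 mm deep (floor 10 mm above the table); wells are 58 mm apart.
- well3 (a point): Centre of the mouth of a well: round, 26 mm wide with a 3 mm chamfer, 55 mm deep (floor 10 mm above the table); wells are 58 mm apart.
- well4 (a point): Centre of the mouth of a well: round, 26 mm wide with a 3 mm chamfer, 55 mm deep (floor 10 mm above the table); wells are 58 mm apart.
- vial0: Glass vial with red cap, 28 mm thick, 55 mm tall, loose, to be left alone. Origin: centre of the underside.
- vial1: Glass vial with green cap, 28 mm thick, 55 mm tall, loose, to be left alone. Origin: centre of the underside.
Things that resemble listed ones, but are neither listed nor needed, are in the scene too. What is shaped like the dose0 but brown or yellow is not meant.

How it is judged (in metres and radians):
On the way, in this order (a step that is already met when the one before it is completed fails the run):
1. the lever stands upright at the blue mark (value of joint lever between -0.12 and 0.12 rad), for 0.2 s.
2. with the lever still at blue, every syringe present stands home in a well and the logger lies on the cradle (all of step 1 and z of dose0 in the frame of rack between 0.08 and 0.1 m and x of dose0 in the frame of rack between -0.02 and 0.02 m and y of dose0 in the frame of rack between -0.136 and 0.136 m and angle between each of dose0, dose1, dose2, dose3, dose4's own x axis and vertical below 0.2 rad and z of dose1 in the frame of rack between 0.08 and 0.1 m and x of dose1 in the frame of rack between -0.02 and 0.02 m and y of dose1 in the frame of rack between -0.136 and 0.136 m and z of dose2 in the frame of rack between 0.08 and 0.1 m and x of dose2 in the frame of rack between -0.02 and 0.02 m and y of dose2 in the frame of rack between -0.136 and 0.136 m and z of dose3 in the frame of rack between 0.08 and 0.1 m and x of dose3 in the frame of rack between -0.02 and 0.02 m and y of dose3 in the frame of rack between -0.136 and 0.136 m and z of dose4 in the frame of rack between 0.08 and 0.1 m and x of dose4 in the frame of rack between -0.02 and 0.02 m and y of dose4 in the frame of rack between -0.136 and 0.136 m and distance between logger and cradle_seat below 0.016 m and angle between logger's own z axis and vertical between 0.3 and 0.5 rad and angle between the y axis of logger and the y axis of cradle, either way round below 0.2 rad), for 0.2 s.
3. the lever is set to the orange mark (value of joint lever between -0.62 and -0.38 rad), for 0.2 s.
At the end, for the whole second after the job is handed in: All present syringes in wells, plunger up, cap within 10 mm of the floor, within 0.2 rad of vertical; logger on the cradle, screen up, within 16 mm of the seat, tilt 0.3 to 0.5 rad, within 0.2 rad of its line; lever within 0.12 rad of orange (-0.5); all released, at rest (all of step 3 and z of dose0 in the frame of rack between 0.08 and 0.1 m and x of dose0 in the frame of rack between -0.02 and 0.02 m and y of dose0 in the frame of rack between -0.136 and 0.136 m and angle between each of dose0, dose1, dose2, dose3, dose4's own x axis and vertical below 0.2 rad and z of dose1 in the frame of rack between 0.08 and 0.1 m and x of dose1 in the frame of rack between -0.02 and 0.02 m and y of dose1 in the frame of rack between -0.136 and 0.136 m and z of dose2 in the frame of rack between 0.08 and 0.1 m and x of dose2 in the frame of rack between -0.02 and 0.02 m and y of dose2 in the frame of rack between -0.136 and 0.136 m and z of dose3 in the frame of rack between 0.08 and 0.1 m and x of dose3 in the frame of rack between -0.02 and 0.02 m and y of dose3 in the frame of rack between -0.136 and 0.136 m and z of dose4 in the frame of rack between 0.08 and 0.1 m and x of dose4 in the frame of rack between -0.02 and 0.02 m and y of dose4 in the frame of rack between -0.136 and 0.136 m and distance between logger and cradle_seat below 0.016 m and angle between logger's own z axis and vertical between 0.3 and 0.5 rad and angle between the y axis of logger and the y axis of cradle, either way round below 0.2 rad and linear speed of each of dose0, dose1, dose2, dose3, dose4, logger below 0.02 m/s); the robot touches nothing.
It fails at once if a syringe stands in the rack while the lever is still at the parked side (above 0.2 rad) (value of joint lever above 0.2 rad and ((z of dose0 in the frame of rack between 0.08 and 0.1 m and x of dose0 in the frame of rack between -0.02 and 0.02 m and y of dose0 in the frame of rack between -0.136 and 0.136 m and angle between dose0's own x axis and vertical below 0.2 rad) or (z of dose1 in the frame of rack between 0.08 and 0.1 m and x of dose1 in the frame of rack between -0.02 and 0.02 m and y of dose1 in the frame of rack between -0.136 and 0.136 m and angle between dose1's own x axis and vertical below 0.2 rad) or (z of dose2 in the frame of rack between 0.08 and 0.1 m and x of dose2 in the frame of rack between -0.02 and 0.02 m and y of dose2 in the frame of rack between -0.136 and 0.136 m and angle between dose2's own x axis and vertical below 0.2 rad) or (z of dose3 in the frame of rack between 0.08 and 0.1 m and x of dose3 in the frame of rack between -0.02 and 0.02 m and y of dose3 in the frame of rack between -0.136 and 0.136 m and angle between dose3's own x axis and vertical below 0.2 rad) or (z of dose4 in the frame of rack between 0.08 and 0.1 m and x of dose4 in the frame of rack between -0.02 and 0.02 m and y of dose4 in the frame of rack between -0.136 and 0.136 m and angle between dose4's own x axis and vertical below 0.2 rad))).
It fails at once if a vial is moved more than 50 mm or tipped over (distance of any of vial0, vial1 from where it was at the start of the episode above 0.05 m or angle between any of vial0, vial1's own z axis and vertical above 0.6 rad).
Of dose0, dose1, dose2, dose3, dose4 only 3 to 5 are there at a start; the rules pass over those that are not, and their reading is None.
At some moment in a run one of dose0, dose1, dose2, dose3, dose4, logger may be knocked a few centimetres aside while the robot is not near it.
Once in a run the grip may slacken for a moment while it holds something.
It also fails if it takes over 210 s, if anything falls off the work surface, if the arm or the gripper's body presses on something with over 40 N, if the wrist force passes 120 N, or if a joint passes its speed limit or range.

## Robot

A 6-joint arm with a two-finger parallel gripper is mounted at the origin on the work surface. World frame = base frame: x ahead of the robot, y to its left, z up, the work surface at z = 0. Lengths are in mm, angles in rad, forces in N, time in s.
With the tool pointing down it reaches from about 400 to 925 mm from the base axis. Payload 12.5 kg.
Tool frame: the origin (TCP) lies midway between the tips of the shut fingers; the grasp point (between the pads) lies 19 mm behind it; z points along the fingers, y is the line along which they close (so a half turn about z gives the same grasp; the last joint's range is limited). The gripper opens to 95 mm and grips with 3 to 60 N. Pads are 20 mm wide; open, the fingers measure 119 mm over their backs; the gripper's body (75 mm by 180 mm) begins 59 mm behind the grasp point.
Start: joints at [1.153, 0.491, 1.559, -0, 1.092, -0.106], TCP at [191.716, 594.888, 214.661] pointing down, gripper open.
Joint ranges: [-3.1, 3.1], [-0.84, 2.19], [0.05, 2.79], [-1.13, 4.28], [0.06, 2.93], [-2.69, 2.69]. Speed limits (rad/s): [2.22, 2.22, 2.79, 3.14, 3.14, 3.14].

## Interface

Orientations are given as [roll, pitch, yaw] about the fixed x, y, z axes, in that order (R = Rz(yaw) Ry(pitch) Rx(roll)).
In Python, from cell import env gives the robot as it stands.
- The arm moves only by the tool carry_out, never from a script. Its argument "series" is a list of rows, each a list of 4 numbers: the shift along the world's x, y, z normalised to -1 to 1, where 1 is 5 cm, then the turn about the world's z normalised to -1 to 1, where 1 is 6 degrees. In form: [[x, y, z, turn], ...]. A call has exactly 5 rows; each row shifts and turns the commanded pose from where the row before left it; what a row does not reach is not made up. A row lasts 1/10 s, in which the tool goes at most 50 mm and 8.59 degrees, less where a joint would pass 70% of its speed; a pose out of reach is approached as far as the arm can. A call with a number of a shift or a turn outside -1 to 1 is refused whole. A call with a gripper value outside its range is refused whole. "fingers" is the closure, from -1 (fully open) to 1 (shut), set as the call begins (left out, the last holds). The fingers move at their own pace and stop on an object; the grip force is fixed at half the most. Time passes only in rows, so rows that do not move let the fingers close, or fill a call up. It gives the time, the measured TCP pose, the force, the opening and the grip force at its end, in the units of the state.
- env.state(): the state, without advancing time (a new reading comes with each control period).
- env.read_camera(name): name is "side" or "top"; returns the picture (420x560x3 uint8, red, green, blue); there is no depth.
- env.calibration(name): a dict with "K" (3x3 intrinsics, pixels), "pose" (4x4, takes a point from camera to world coordinates). Camera axes: x right, y down, z forward; pixel columns grow to the right and rows downward; lengths in mm; the calibration is good to about 2 mm. A picture is of the moment at which its call begins. calibration takes no time and is no camera call.
- env.job_done(): hands the job in; it is judged then, once.
Trained networks look in the newest picture that a camera, given by its name, has taken for a name from the list of things; names that differ only in an ending like _2 or _b are one class to them, and where a whole thing is asked for, a point or a joint stands for the part that bears it (a point fixed in the world has none). Each returns a list of dicts, best first, with "conf" (0 to 1); they miss things now and then, are a little off and sometimes report something else, mostly with a low value. They report only what shows in the picture. A call takes as long as a camera call. They do not tell look-alikes from the thing itself.
- env.look_for(camera, label): "position" ([row, column] as shares, 0 to 1, of the picture: columns of its width, rows of its height, amid what is visible of it).
The state is a dict: "t": time; "joints": joint angles; "qvel": joint speeds; "tau": joint torques, N m; "eef_pos": TCP position; "tcp_rot": TCP orientation; "ft_force": force on the tool from outside, world axes, zero at the start; "moment": the same for the moment, N m; "opening": opening from 0.0 (shut) to 1.0 (fully open); "grip_force": force on a finger pad.
Only numpy, scipy, OpenCV 4.12 (cv2) and the standard library are available. Lean on these libraries where they do the work, as an engineer would, in place of code of your own. Each camera call takes 0.05 s, during which the arm holds its last target. There are 200 camera calls.

## Working session

There is one attempt and no reset: what is moved stays moved. The work goes in short steps, Python scripts to look and compute and a tool call to move; the robot and the scene stay as the last step left them, time stands still between calls to the robot, and variables do not carry over. Pictures are saved under pics/ and viewed, at most 15 in all, crops included, and the job is handed in when it is done.

Besides the shell and the picture viewer there is one more tool, called after "Call:" as a command line: name --pt "numbers of a row" for each row, then --argument value for the rest. carry_out: Moves the arm, as the interface text tells. Its arguments: {"type":"object","properties":{"series":{"type":"array","items":{"type":"array","items":{"type":"number","minimum":-1,"maximum":1}}},"fingers":{"type":"number"}},"required":["series"]}

```bash
ls; mkdir -p pics; cat > h.py <<'E'
from cell import env
import numpy as np, cv2
def cam(n):
    c=env.calibration(n); return np.array(c["K"]),np.array(c["pose"])
def proj(n,P):
    K,T=cam(n); P=np.atleast_2d(P); q=(np.linalg.inv(T)@np.c_[P,np.ones(len(P))].T)[:3]; u=K@q; return (u[:2]/u[2]).T
def back(n,uv,z):
    K,T=cam(n); d=T[:3,:3]@np.linalg.inv(K)@np.array([uv[0],uv[1],1.]); o=T[:3,3]; return o+d*(z-o[2])/d[2]
def snap(n,f=None):
    im=env.read_camera(n)
    if f: cv2.imwrite("pics/"+f,cv2.cvtColor(cv2.resize(im,(800,600),interpolation=cv2.INTER_CUBIC),cv2.COLOR_RGB2BGR))
    return im
E
python3 - <<'E'
from h import *
for n in("top","side"): 
    snap(n,n+"0.png"); K,T=cam(n); print(K.round(0).tolist(),T.round(2).tolist())
z={"lever_knob":150,"control":35,"rack":65,"cradle":85,"logger":24,"dose0":11,"vial0":55,"vial1":55,"well0":65}
for l in z:
    for r in env.look_for("top",l):
        uv=(r["position"][1]*560,r["position"][0]*420); print(l,round(r["conf"],2),np.round(uv),back("top",uv,z[l]).round())
print(env.state())
E
```

```text
pics
[[413.0, 0.0, 278.0], [0.0, 413.0, 212.0], [0.0, 0.0, 1.0]] [[-0.0, -0.99, 0.17, 248.98], [-1.0, 0.0, 0.0, 42.18], [-0.0, -0.17, -0.99, 1295.35], [0.0, 0.0, 0.0, 1.0]]
[[499.0, 0.0, 273.0], [0.0, 499.0, 207.0], [0.0, 0.0, 1.0]] [[0.98, -0.11, 0.15, 284.74], [-0.18, -0.65, 0.74, -851.68], [0.02, -0.75, -0.66, 946.72], [0.0, 0.0, 0.0, 1.0]]
lever_knob 0.6 [167. 142.] [652. 363. 150.]
lever_knob 0.5 [202. 223.] [416. 255. 150.]
control 0.5 [164. 141.] [696. 406.  35.]
rack 0.82 [300. 150.] [657. -27.  65.]
cradle 0.63 [391. 172.] [ 580. -298.   85.]
cradle 0.6 [186. 234.] [392. 315.  85.]
logger 0.58 [303. 147.] [681. -36.  24.]
logger 0.26 [392. 171.] [ 600. -318.   24.]
dose0 0.87 [235. 224.] [433. 178.  11.]
dose0 0.86 [214. 282.] [254. 240.  11.]
dose0 0.8 [322. 221.] [443. -95.  11.]
dose0 0.71 [364. 276.] [ 271. -222.   11.]
dose0 0.7 [160. 274.] [278. 407.  11.]
dose0 0.65 [289. 227.] [425.   8.  11.]
dose0 0.57 [264. 222.] [439.  86.  11.]
vial0 0.58 [394. 171.] [ 592. -315.   55.]
vial0 0.52 [184. 234.] [397. 326.  55.]
vial1 0.58 [394. 171.] [ 592. -315.   55.]
vial1 0.52 [184. 234.] [397. 326.  55.]
well0 0.61 [300. 147.] [668. -26.  65.]
well0 0.18 [265. 226.] [419.  83.  65.]
{'t': 0.55, 'joints': array([ 1.15337368e+00,  4.90888649e-01,  1.55894968e+00,  1.19295811e-05,
        1.09169687e+00, -1.05609875e-01]), 'qvel': array([-7.75608957e-04,  2.09653109e-05,  9.60069706e-04,  1.63504742e-06,
        2.30029726e-03, -5.32181092e-05]), 'tau': array([-2.54793791e-03, -6.12141395e+01, -2.58323658e+01,  6.91485568e-02,
        4.47781105e-02, -3.72958965e-06]), 'eef_pos': array([191.71923234, 594.86204894, 214.65086406]), 'tcp_rot': array([ 3.14153441e+00, -4.47153259e-06,  2.82977438e+00]), 'ft_force': array([ 0.11619712, -0.94574339,  1.55066514]), 'moment': array([0.00559755, 0.00654279, 0.03462829]), 'grip_force': 0.0, 'opening': 0.9998379431927409}
```

View pics/top0.png

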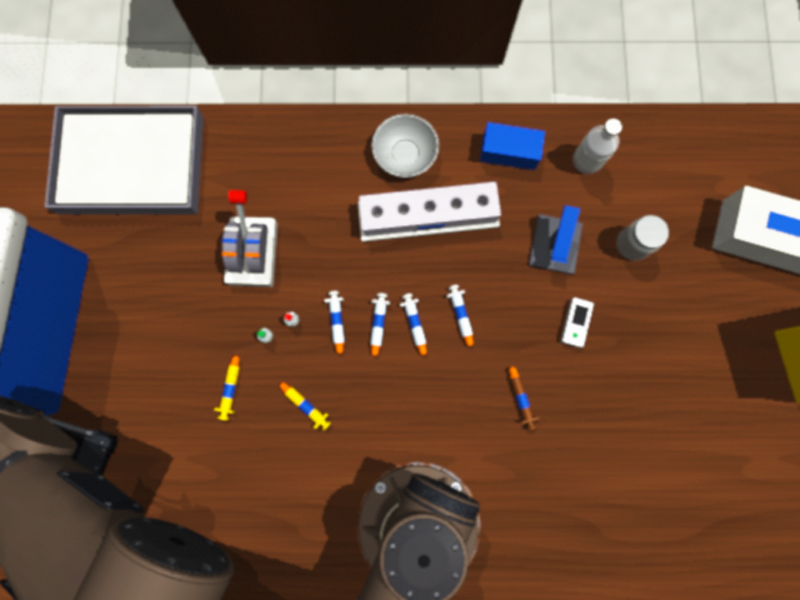

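View pics/side0.png

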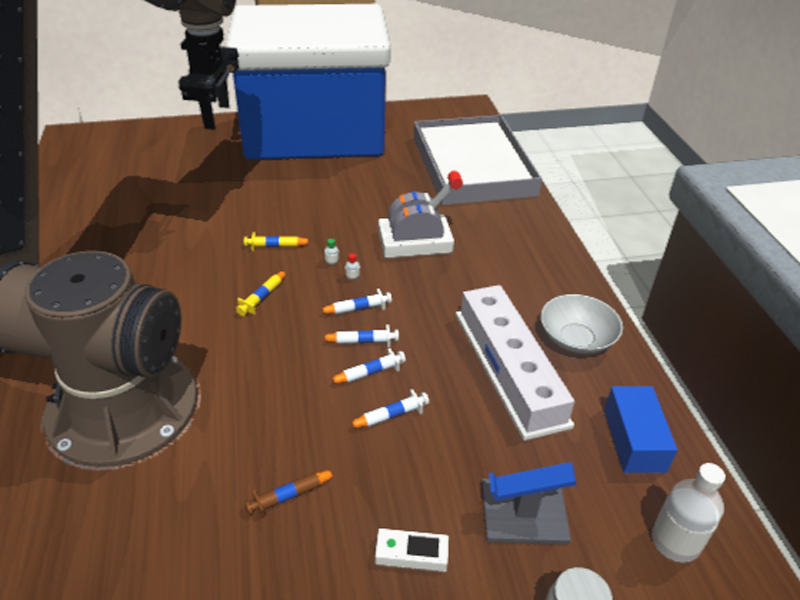

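```bash
cat > m.py <<'E'
from h import *
COL={"blue":((105,150,60),(130,255,255)),"orange":((5,170,140),(16,255,255)),"red":((0,180,120),(4,255,255)),"dark":((0,0,0),(180,120,60)),"white":((0,0,150),(180,45,255)),"grey":((0,0,90),(180,60,255))}
def blob(im,col,c,r):
    """centroid of the largest patch of colour within r px of c=(u,v)"""
    hsv=cv2.cvtColor(im,cv2.COLOR_RGB2HSV); m=cv2.inRange(hsv,*COL[col]); k=np.zeros_like(m); cv2.circle(k,(int(c[0]),int(c[1])),r,255,-1); m&=k
    n,l,s,ce=cv2.connectedComponentsWithStats(m)
    if n<2: return None,0
    i=1+np.argmax(s[1:,4]); return ce[i],s[i,4]
def tri(uvT,uvS):
    A=[];b=[]
    for n,uv in(("top",uvT),("side",uvS)):
        K,T=cam(n); d=T[:3,:3]@np.linalg.inv(K)@[uv[0],uv[1],1]; d/=np.linalg.norm(d); P=np.eye(3)-np.outer(d,d); A.append(P); b.append(P@T[:3,3])
    return np.linalg.lstsq(np.vstack(A),np.hstack(b),rcond=None)[0]
E
python3 - <<'E'
from m import *
I={n:cv2.cvtColor(cv2.resize(cv2.imread(f"pics/{n}0.png"),(560,420),interpolation=cv2.INTER_AREA),cv2.COLOR_BGR2RGB) for n in("top","side")}
def both(nm,col,t,s,r=9):
    a,na=blob(I["top"],col,np.array(t)*.7,r); b,nb=blob(I["side"],col,np.array(s)*.7,r)
    if a is None or b is None: print(nm,na,nb); return
    print(nm,na,nb,np.round(a,1),np.round(b,1),"tri",tri(a,b).round(1)); return a,b
for i,(bt,bs,ct,cs) in enumerate([((337,322),(357,304),(340,348),(329,310)),((378,322),(363,337),(376,349),(331,337)),((416,322),(371,369),(422,349),(341,377)),((462,318),(393,410),(470,340),(361,421))]):
    a=both(f"s{i} blue","blue",bt,bs); b=both(f"s{i} cap","orange",ct,cs)
    if a and b: print("  top plane",back("top",a[0],15).round(1),back("top",b[0],12).round(1),"side",back("side",a[1],14).round(1),back("side",b[1],11).round(1))
both("knob","red",(237,197),(455,180),12)
for i,(t,s) in enumerate([((377,212),(488,301)),((404,209),(501,322)),((430,206),(514,343)),((456,203),(529,367)),((483,200),(544,392))]):
    both(f"well{i}","dark",t,s,7)
both("logscreen","dark",(580,315),(423,547),9)
both("redcap vial","red",(291,318),(352,258),6)
both("bluemark","blue",(230,241),(410,205),6)
# crops montage
T=I["top"];S=I["side"]
A=cv2.resize(T[125:190,245:355],(440,260),interpolation=cv2.INTER_CUBIC)
B=cv2.resize(T[130:255,360:425],(260,500)  ,interpolation=cv2.INTER_CUBIC)
C=cv2.resize(T[125:205,145:200],(220,320),interpolation=cv2.INTER_CUBIC)
M=np.zeros((600,800,3),np.uint8); M[:260,:440]=A; M[:500,450:710]=B; M[270:590,:220]=C
D=cv2.resize(S[310:410,250:410],(220,138)); 
M[270:408,225:445]=D
cv2.imwrite("pics/mont0.png",cv2.cvtColor(M,cv2.COLOR_RGB2BGR))
E
```

```text
s0 blue 55 64 [234.9 222.6] [252.6 211.5] tri [437.2 178.1  13.6]
s0 cap 34 34 [237.5 243.6] [229.6 216. ] tri [371.2 169.   15. ]
  top plane [437.3 178.   15. ] [371.5 169.3  12. ] side [436.9 177.6  14. ] [371.6 173.3  11. ]
s1 blue 53 70 [264.7 224.1] [255.5 235. ] tri [431.4  84.8  13.4]
s1 cap 35 43 [262.3 245.2] [230.8 235.5] tri [365.7  91.7  15.5]
  top plane [432.4  84.8  15. ] [366.6  91.8  12. ] side [430.1  84.1  14. ] [365.5  96.2  11. ]
s2 blue 52 75 [289.4 224.4] [261.2 256. ] tri [432.1   7.3  13.2]
s2 cap 32 39 [296.  244.8] [237.  264.2] tri [367.7 -12.8  16.2]
  top plane [431.5   7.3  15. ] [367.9 -13.   12. ] side [432.4   6.6  14. ] [368.4  -8.1  11. ]
s3 blue 52 88 [322.  218.1] [276.6 286. ] tri [452.1 -95.3  12.9]
s3 cap 33 47 [328.4 238.4] [250.9 295. ] tri [ 387.4 -113.7   15.6]
  top plane [451.4 -95.   15. ] [ 387.8 -114.2   12. ] side [452.2 -96.1  14. ] [ 387.9 -110.1   11. ]
knob 115 74 [166.1 137.2] [318.2 125.6] tri [665.4 366.9 154.7]
well0 0 0
well1 0 0
well2 0 0
well3 0 0
well4 0 0
logscreen 61 195 [405.5 220.2] [296.  382.1] tri [ 442.3 -353.6   24.7]
redcap vial 14 27 [201.  221.4] [246.  179.6] tri [434.8 277.8  50.2]
bluemark 23 5 [160.1 168. ] [292.2 144.2] tri [597.8 404.5  70.5]
```

View pics/mont0.png

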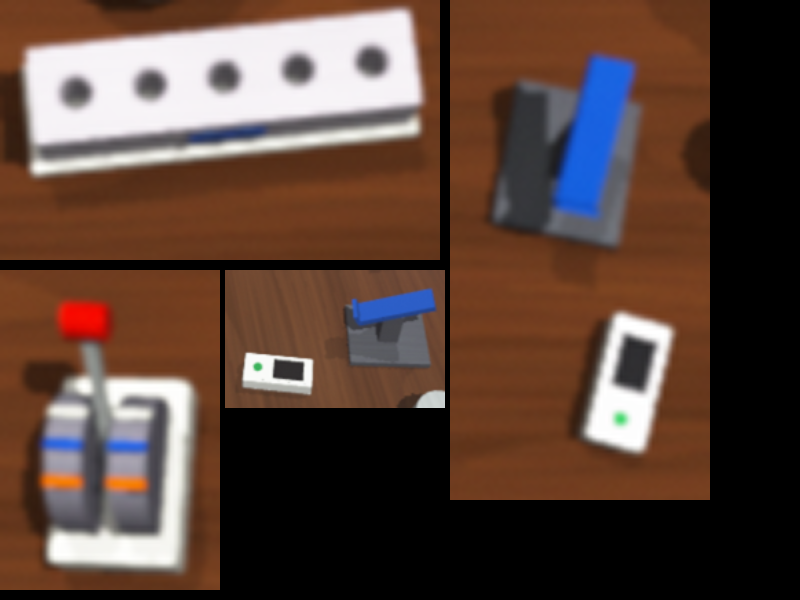

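```bash
cat > fit.py <<'E'
from m import *
from scipy.optimize import minimize
I={n:cv2.cvtColor(cv2.resize(cv2.imread(f"pics/{n}0.png"),(560,420),interpolation=cv2.INTER_AREA),cv2.COLOR_BGR2RGB) for n in("top","side")}
def silh(n,boxes,p):
    m=np.zeros((420*4,560*4),np.uint8); c,s=np.cos(p[2]),np.sin(p[2])
    for B in boxes:
        W=np.c_[c*B[:,0]-s*B[:,1]+p[0],s*B[:,0]+c*B[:,1]+p[1],B[:,2]]
        h=cv2.convexHull((proj(n,W)*4+2).astype(np.int32)); cv2.fillConvexPoly(m,h,255)
    return cv2.resize(m,(560,420),interpolation=cv2.INTER_AREA)/255.
def box(x0,x1,y0,y1,z0,z1): return np.array([[x,y,z] for x in(x0,x1) for y in(y0,y1) for z in(z0,z1)],float)
def mask(im,col,c,r):
    m=cv2.inRange(cv2.cvtColor(im,cv2.COLOR_RGB2HSV),*COL[col]); k=np.zeros_like(m); cv2.circle(k,c,r,255,-1); return (m&k)/255.
def fit(boxes,masks,p0):
    f=lambda q:-np.mean([np.minimum(s,m).sum()/np.maximum(s,m).sum() for n,m in masks.items() for s in[silh(n,boxes,[q[0],q[1],q[2]/100])]])
    r=minimize(f,[p0[0],p0[1],p0[2]*100],method="Nelder-Mead",options=dict(initial_simplex=[[p0[0]+a,p0[1]+b,p0[2]*100+c] for a,b,c in((0,0,0),(8,0,0),(0,8,0),(0,0,10))],maxiter=150))
    return np.r_[r.x[:2],r.x[2]/100].round(3),round(-r.fun,3)
E
python3 - <<'E'
from fit import *
px=np.array([(264,148),(282.5,146),(301,144),(319.5,142.25),(338,140.25)])
W=np.array([back("top",u,65) for u in px]); print("wells",W.round(1).tolist(),np.linalg.norm(np.diff(W,axis=0),axis=1).round(1))
for u in((160.5,168.5),(176.75,169.)): print("bluemark",back("top",u,105).round(1))
for u in((160.5,177.8),(176.75,178.3)): print("orange",back("top",u,98).round(1))
R=np.array([[np.cos(.4),0,-np.sin(.4)],[0,1,0],[np.sin(.4),0,np.cos(.4)]])
bar=box(-58,58,-16,16,-10,0)@R.T+[0,0,85]; lip=box(-58,-53,-16,16,0,13)@R.T+[0,0,85]
for n,c,r in(("top",(395,165),32),("side",(371,337),36)):
  print(n,fit([bar,lip],{n:mask(I[n],"blue",c,r)},(580,-305,-.1)))
print("both",fit([bar,lip],{"top":mask(I["top"],"blue",(395,165),32),"side":mask(I["side"],"blue",(371,337),36)},(580,-305,-.1)))
def lm(n,c,r):
    m=cv2.inRange(cv2.cvtColor(I[n],cv2.COLOR_RGB2HSV),(0,0,110),(180,60,255)); k=np.zeros_like(m); cv2.circle(k,c,r,255,-1); m&=k
    ct,_=cv2.findContours(m,cv2.RETR_EXTERNAL,cv2.CHAIN_APPROX_NONE); o=np.zeros_like(m); cv2.drawContours(o,[max(ct,key=cv2.contourArea)],-1,255,-1); return o/255.
L=[box(-50,50,-22,22,0,24)]
for n,c,r in(("top",(404,225),26),("side",(288,384),34)): print("log",n,fit(L,{n:lm(n,c,r)},(430,-350,-.15)))
E
```

```text
wells [[663.9, 86.4, 65.0], [670.4, 28.9, 65.0], [676.8, -28.6, 65.0], [682.5, -86.3, 65.0], [689.0, -144.1, 65.0]] [57.8 57.9 57.9 58.1]
bluemark [587.  393.1 105. ]
bluemark [585.4 344.6 105. ]
orange [560.2 393.8  98. ]
orange [558.7 345.2  98. ]
top (array([ 6.07423e+02, -3.13352e+02, -2.14000e-01]), np.float64(0.927))
side (array([ 6.06229e+02, -3.12688e+02, -2.16000e-01]), np.float64(0.946))
both (array([ 6.06384e+02, -3.12874e+02, -2.07000e-01]), np.float64(0.934))
log top (array([ 4.28800e+02, -3.51758e+02, -2.93000e-01]), np.float64(0.953))
log side (array([ 4.26816e+02, -3.48966e+02, -2.81000e-01]), np.float64(0.967))
```

Call:
carry_out --pt "0.63 -0.3 0.02 0.18" --pt "0.63 -0.3 0.02 0.18" --pt "0.63 -0.3 0.02 0.18" --pt "0.63 -0.3 0.02 0.18" --pt "0.63 -0.3 0.02 0.18" --fingers -0.3

```text
t: 1.05
eef_pos: [350.4, 519.2, 219.8]
tcp_rot: [3.141, 0.0, 2.925]
ft_force: [0.9, -0.0, -0.4]
opening: 0.664
grip_force: 0.0
```

Call:
carry_out --pt "0.63 -0.3 0.02 0.18" --pt "0.63 -0.3 0.02 0.18" --pt "0.63 -0.3 0.02 0.18" --pt "0.63 -0.3 0.02 0.18" --pt "0.63 -0.3 0.02 0.18"

```text
t: 1.55
eef_pos: [508.0, 444.1, 224.7]
tcp_rot: [3.141, -0.0, 3.019]
ft_force: [0.6, 1.2, 0.2]
opening: 0.649
grip_force: 0.0
```

Call:
carry_out --pt "0.63 -0.3 0.02 0.18" --pt "0.63 -0.3 0.02 0.18" --pt "0.63 -0.3 0.02 0.18" --pt "0.63 -0.3 0.02 0.18" --pt "0.63 -0.3 0.02 0.18"

```text
t: 2.05
eef_pos: [665.4, 369.1, 229.6]
tcp_rot: [3.142, -0.0, 3.113]
ft_force: [0.2, 0.0, 0.2]
opening: 0.65
grip_force: 0.0
```

Call:
carry_out --pt "0 -0.02 -0.62 0" --pt "0 -0.02 -0.62 0" --pt "0 0 -0.6 0" --pt "0 0 0 0" --pt "0 0 0 0"

```text
t: 2.55
eef_pos: [664.4, 368.0, 138.2]
tcp_rot: [3.142, -0.0, 3.113]
ft_force: [0.0, -0.6, 0.4]
opening: 0.647
grip_force: 0.0
```

Call:
carry_out --pt "0 0 0 0" --pt "0 0 0 0" --pt "0 0 0 0" --pt "0 0 0 0" --pt "0 0 0 0" --fingers 1

```text
t: 3.05
eef_pos: [664.6, 366.3, 138.3]
tcp_rot: [-3.139, 0.0, 3.112]
ft_force: [-0.5, -8.9, 2.3]
opening: 0.333
grip_force: 30.0
```

Call:
carry_out --pt "-0.28 0.04 0.18 0" --pt "-0.3 0 0.15 0" --pt "-0.32 0 0.11 0" --pt "-0.33 0 0.07 0" --pt "-0.34 0 0.02 0"

```text
t: 3.55
eef_pos: [586.0, 368.9, 164.5]
tcp_rot: [-3.141, 0.002, 3.112]
ft_force: [4.0, -1.5, -3.6]
opening: 0.333
grip_force: 30.0
```

Call:
carry_out --pt "0 0 0 0" --pt "0 0 0 0" --pt "0 0 0 0" --pt "0 0 0 0" --pt "0 0 0 0"

```text
t: 4.05
eef_pos: [585.4, 369.1, 164.5]
tcp_rot: [-3.14, -0.001, 3.112]
ft_force: [-3.0, -5.4, 3.1]
opening: 0.336
grip_force: 30.0
```

Call:
carry_out --pt "0 0 0 0" --pt "0 0 0 0" --pt "0 0 0.2 0" --pt "0 0 0.6 0" --pt "0 0 0.6 0" --fingers -0.3

```text
t: 4.55
eef_pos: [585.6, 370.0, 235.3]
tcp_rot: [-3.142, -0.001, 3.113]
ft_force: [-0.0, 0.1, -0.5]
opening: 0.64
grip_force: 0.0
```

```bash
python3 - <<'E'
from m import *
T=snap("top");S=snap("side")
r=blob(T,"red",(180,165),40);s=blob(S,"red",(300,125),40);print(r,s,tri(r[0],s[0]).round(1))
E
```

```text
Traceback (most recent call last):
  File "m.py", line 12, in tri
    K,T=cam(n); d=T[:3,:3]@np.linalg.inv(K)@[uv[0],uv[1],1]; d/=np.linalg.norm(d); P=np.eye(3)-np.outer(d,d); A.append(P); b.append(P@T[:3,3])
                                             ~~^^^
TypeError: 'NoneType' object is not subscriptable
```

Call:
carry_out --pt "-0.51 -0.75 0 0.31" --pt "-0.51 -0.75 0 0.31" --pt "-0.51 -0.75 -0.2 0.31" --pt "-0.51 -0.75 -0.5 0.31" --pt "-0.53 -0.77 -0.5 0.3" --fingers -0.05

```text
t: 5.15
eef_pos: [458.4, 183.8, 176.3]
tcp_rot: [3.141, 0.002, -3.008]
ft_force: [0.5, -0.6, -1.3]
opening: 0.531
grip_force: 0.0
```

```bash
python3 - <<'E'
from m import *
T=snap("top","top1.png");S=snap("side","side1.png")
r=blob(T,"red",(180,165),40);s=blob(S,"red",(300,125),40);print(r,s,tri(r[0],s[0]).round(1))
for c,d in(((235,223),(252,211)),((264.7,224),(255,235)),((289.4,224),(261,256)),((322,218),(276.6,286))):
    a,b=blob(T,"blue",c,10)[0],blob(S,"blue",d,10)[0]; print(a,b)
E
```

```text
(array([160.875     , 157.55357143]), np.int32(112)) (array([295.73333333, 119.05714286]), np.int32(105)) [596.5 371.2 180.9]
None [252.54545455 211.66666667]
[264.67924528 224.09433962] [255.56338028 234.94366197]
[289.45283019 224.28301887] [261.25641026 256.05128205]
[321.94444444 218.03703704] [276.59782609 285.93478261]
```

```bash
python3 - <<'E'
import cv2,numpy as np
a=cv2.imread("pics/side1.png")[120:290,340:510]; b=cv2.imread("pics/top1.png")[170:310,190:330]
cv2.imwrite("pics/lev1.png",np.hstack([cv2.resize(a,(400,400)),cv2.resize(b,(400,400))]))
from m import *
print([proj("top",[586+130*np.sin(t),369,50+130*np.cos(t)]).round(1).tolist() for t in(0,.05,.1)],[proj("side",[586+130*np.sin(t),369,50+130*np.cos(t)]).round(1).tolist() for t in(0,.05,.1)])
E
```

```text
[[[161.6, 161.5]], [[161.7, 159.3]], [[161.8, 157.1]]] [[[292.6, 119.9]], [[294.8, 119.8]], [[296.9, 119.8]]]
```

View pics/lev1.png

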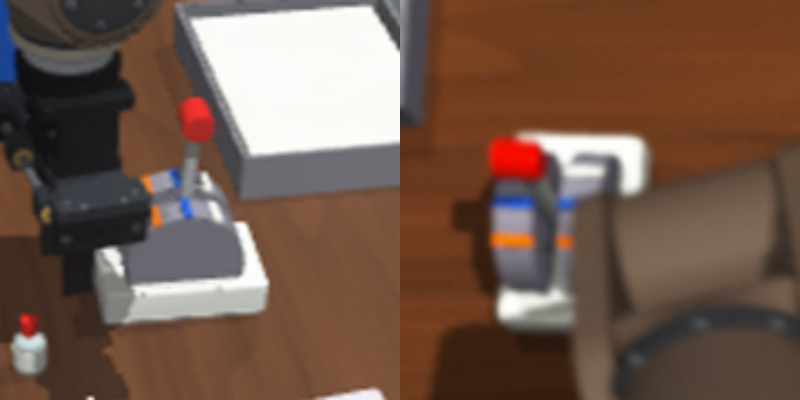

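Call:
carry_out --pt "0.5 0.7 0.6 -0.3" --pt "0.55 0.75 0.6 -0.3" --pt "0.57 0.76 0 -0.3" --pt "0.57 0.76 0 -0.3" --pt "0.57 0.76 0 -0.3" --fingers -0.3

```text
t: 5.75
eef_pos: [594.8, 368.2, 232.7]
tcp_rot: [3.141, 0.001, 3.116]
ft_force: [-0.1, -1.0, 0.5]
opening: 0.652
grip_force: 0.0
```

Call:
carry_out --pt "0 0 -0.5 0" --pt "0 0 -0.5 0" --pt "0 0 -0.46 0" --pt "0 0 0 0" --pt "0 0 0 0"

```text
t: 6.25
eef_pos: [594.0, 366.5, 159.7]
tcp_rot: [3.141, 0.0, 3.117]
ft_force: [0.3, 0.5, 0.9]
opening: 0.649
grip_force: 0.0
```

Call:
carry_out --pt "0 0 0 0" --pt "0 0 0 0" --pt "0 0 0 0" --pt "0 0 0 0" --pt "0 0 0 0" --fingers 1

```text
t: 6.75
eef_pos: [594.0, 368.4, 159.9]
tcp_rot: [3.137, 0.002, 3.116]
ft_force: [1.2, 12.8, 0.5]
opening: 0.338
grip_force: 30.0
```

Call:
carry_out --pt "-0.06 0 0 0" --pt "-0.06 0 0 0" --pt "-0.06 0 0 0" --pt "-0.06 0 0 0" --pt "0 0 0 0"

```text
t: 7.25
eef_pos: [582.4, 368.8, 160.2]
tcp_rot: [3.136, 0.004, 3.117]
ft_force: [1.6, 14.9, -0.8]
opening: 0.335
grip_force: 30.0
```

Call:
carry_out --pt "0 0 0 0" --pt "0 0 0 0" --pt "0 0 0.2 0" --pt "0 0 0.6 0" --pt "0 0 0.6 0" --fingers -0.3

```text
t: 7.75
eef_pos: [581.7, 365.7, 230.3]
tcp_rot: [-3.141, -0.001, 3.116]
ft_force: [0.5, -0.6, 0.0]
opening: 0.637
grip_force: 0.0
```

Call:
carry_out --pt "-0.51 -0.75 0 0.31" --pt "-0.51 -0.75 0 0.31" --pt "-0.51 -0.75 -0.2 0.31" --pt "-0.51 -0.75 -0.5 0.31" --pt "-0.53 -0.77 -0.5 0.3" --fingers -0.05

```text
t: 8.25
eef_pos: [454.7, 179.7, 172.0]
tcp_rot: [3.141, 0.002, -3.004]
ft_force: [0.1, -0.6, 0.5]
opening: 0.524
grip_force: 0.0
```

```bash
python3 - <<'E'
from m import *
T=snap("top");S=snap("side")
r=blob(T,"red",(165,160),20);s=blob(S,"red",(295,120),20);print(r,s,tri(r[0],s[0]).round(1))
E
```

```text
(array([160.63392857, 160.65178571]), np.int32(112)) (array([292.40366972, 119.11009174]), np.int32(109)) [586.8 371.2 181.7]
```

Call:
carry_out --pt "0.02 0.02 -0.8 0" --pt "0 0 -0.8 0" --pt "0 0 -0.8 0" --pt "0 0 -0.7 0" --pt "0 0 -0.26 0"

```text
t: 8.85
eef_pos: [456.4, 181.9, 1.2]
tcp_rot: [-3.141, -0.003, -3.006]
ft_force: [0.2, -1.0, -0.2]
opening: 0.524
grip_force: 0.0
```

Call:
carry_out --pt "0 0 0 0" --pt "0 0 0 0" --pt "0 0 0 0" --pt "0 0 0 0" --pt "0 0 0 0" --fingers 1

```text
t: 9.35
eef_pos: [457.2, 182.2, 4.3]
tcp_rot: [3.141, 0.002, -3.005]
ft_force: [0.2, -0.3, 6.1]
opening: 0.222
grip_force: 30.0
```

Call:
carry_out --pt "0 0 0.5 0" --pt "0 0 0.7 0" --pt "0 0 0.7 0" --pt "0 0 0.7 0" --pt "0 0 0.4 0"

```text
t: 9.85
eef_pos: [457.1, 182.2, 156.3]
tcp_rot: [3.141, 0.003, -3.005]
ft_force: [0.9, -0.8, 0.2]
opening: 0.222
grip_force: 30.0
```

```bash
python3 - <<'E'
from m import *
S=snap("side"); c=proj("side",[457,181,165])[0]; print(c)
x,y=int(c[0]),int(c[1]); cv2.imwrite("pics/g1.png",cv2.cvtColor(cv2.resize(S[y-60:y+60,x-80:x+80],(640,480),interpolation=cv2.INTER_CUBIC),cv2.COLOR_RGB2BGR))
E
```

```text
[259.43937934 166.73831679]
```

View pics/g1.png

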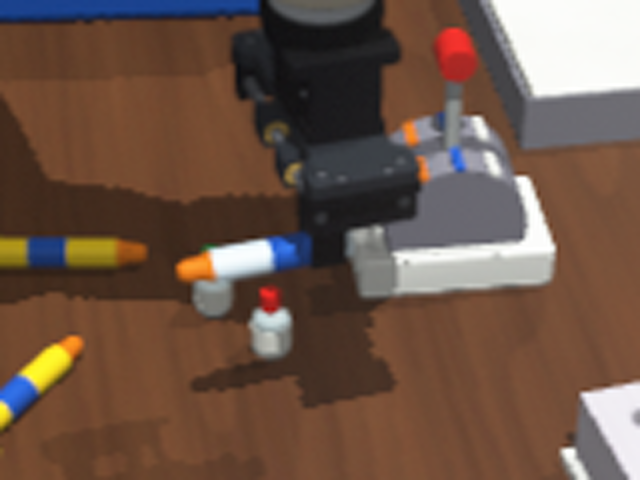

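Call:
carry_out --pt "0 0 0 0" --pt "0 0 0 0" --pt "0 0 0 0" --pt "0 0 0 0" --pt "0 0 0 0"

```text
t: 10.4
eef_pos: [456.5, 182.0, 152.7]
tcp_rot: [-3.142, -0.001, -3.005]
ft_force: [0.0, -0.2, 0.2]
opening: 0.224
grip_force: 30.0
```

```bash
cat >> m.py <<'E'
def capang(S,tcp,yaw,g,d=8,cap=-67):
    """tilt (rad, cap down +) of held syringe from the side picture; tcp, axis yaw, grip at x=g, d above tcp"""
    th=np.linspace(-.5,1.7,221); P=np.array([tcp+np.array([0,0,d])+(cap-g)*np.array([np.cos(t)*np.cos(yaw),np.cos(t)*np.sin(yaw),np.sin(t)]) for t in th]); U=proj("side",P)
    m=cv2.inRange(cv2.cvtColor(S,cv2.COLOR_RGB2HSV),*COL["orange"]); n,l,s,ce=cv2.connectedComponentsWithStats(m)
    best=[(np.min(np.linalg.norm(U-c,axis=1)),th[np.argmin(np.linalg.norm(U-c,axis=1))],a) for c,a in zip(ce[1:],s[1:,4]) if a>8]
    return [np.round(b,2).tolist() for b in sorted(best)[:3]]
E
python3 - <<'E'
from m import *
st=env.state(); print(st["eef_pos"]); print(capang(snap("side"),st["eef_pos"],.131,20))
E
```

```text
[456.48054409 182.0325953  152.74027212]
[[0.43, -0.01, 50.0], [15.7, -0.14, 19.0], [33.31, 0.24, 23.0]]
```

Call:
carry_out --pt "0 0 -0.8 0" --pt "0 0 -0.8 0" --pt "0 0 -0.8 0" --pt "0 0 -0.45 0" --pt "0 0 -0.12 0"

```text
t: 10.95
eef_pos: [455.5, 181.7, 3.2]
tcp_rot: [-3.141, -0.004, -3.005]
ft_force: [-6.4, -5.2, 32.2]
opening: 0.222
grip_force: 30.0
```

Call:
carry_out --pt "0 0 0 0" --pt "0 0 0 0" --pt "-0.15 -0.02 0 0" --pt "-0.2 -0.03 0 0" --pt "-0.15 -0.02 0 0" --fingers 0.3

```text
t: 11.45
eef_pos: [430.4, 178.4, 5.2]
tcp_rot: [3.142, -0.0, -3.005]
ft_force: [0.1, 0.2, -0.2]
opening: 0.352
grip_force: 0.0
```

Call:
carry_out --pt "0 0 0 0" --pt "0 0 0 0" --pt "0 0 0 0" --pt "0 0 0 0" --pt "0 0 0 0" --fingers 1

```text
t: 11.95
eef_pos: [431.8, 178.7, 5.1]
tcp_rot: [3.141, 0.0, -3.005]
ft_force: [-2.9, 1.2, 6.1]
opening: 0.22
grip_force: 30.0
```

Call:
carry_out --pt "0 0 0.5 0" --pt "0 0 0.5 0" --pt "0 0 0.5 0" --pt "0 0 0.5 0" --pt "0 0 0.2 0"

```text
t: 12.45
eef_pos: [432.5, 178.8, 116.7]
tcp_rot: [3.141, 0.003, -3.005]
ft_force: [0.5, -0.6, -0.5]
opening: 0.219
grip_force: 30.0
```

Call:
carry_out --pt "0.71 -0.39 -0.08 -0.06" --pt "0.71 -0.39 -0.08 -0.06" --pt "0.71 -0.39 -0.08 -0.06" --pt "0.71 -0.39 -0.08 -0.06" --pt "0.71 -0.39 -0.08 -0.04"

```text
t: 12.95
eef_pos: [610.4, 80.0, 93.7]
tcp_rot: [3.141, -0.001, -3.035]
ft_force: [0.6, 0.6, 0.6]
opening: 0.226
grip_force: 30.0
```

Call:
carry_out --pt "0 0 -0.1 0" --pt "0 0 -0.1 0" --pt "0 0 -0.1 0" --pt "0 0 -0.06 0" --pt "0 0 0 0"

```text
t: 13.45
eef_pos: [608.5, 81.7, 76.6]
tcp_rot: [3.141, -0.001, -3.034]
ft_force: [0.5, -0.3, -0.7]
opening: 0.225
grip_force: 30.0
```

Call:
carry_out --pt "0.02 0 -0.07 0" --pt "0 0 -0.07 0" --pt "0 0 -0.07 0" --pt "0 0 -0.07 0" --pt "0 0 -0.07 0"

```text
t: 13.95
eef_pos: [610.6, 81.2, 60.8]
tcp_rot: [-3.142, 0.002, -3.034]
ft_force: [-3.4, 0.0, 15.5]
opening: 0.227
grip_force: 30.0
```

Call:
carry_out --pt "0 0 0 0" --pt "0 0 0 0" --pt "0 0 0 0" --pt "0 0 0 0" --pt "0 0 0 0"

```text
t: 14.45
eef_pos: [610.5, 81.2, 60.4]
tcp_rot: [-3.142, 0.002, -3.034]
ft_force: [-1.7, 0.1, 9.3]
opening: 0.227
grip_force: 30.0
```

```bash
python3 - <<'E'
from m import *
st=env.state(); print(st["eef_pos"]); print(capang(snap("side","sd2.png"),st["eef_pos"],.108,-5,6))
E
```

```text
[610.52208099  81.19524147  60.3924345 ]
[[0.78, 0.07, 46.0], [63.96, -0.5, 12.0], [72.34, 0.21, 26.0]]
```

```bash
python3 - <<'E'
import cv2
a=cv2.imread("pics/sd2.png"); cv2.imwrite("pics/sd2c.png",cv2.resize(a[150:400,330:610],(784,560)[:2] and (700,560),interpolation=cv2.INTER_CUBIC)[:, :])
from m import *
print(proj("side",env.state()["eef_pos"])/.7)
E
```

```text
[[461.31360702 307.45736409]]
```

View pics/sd2c.png

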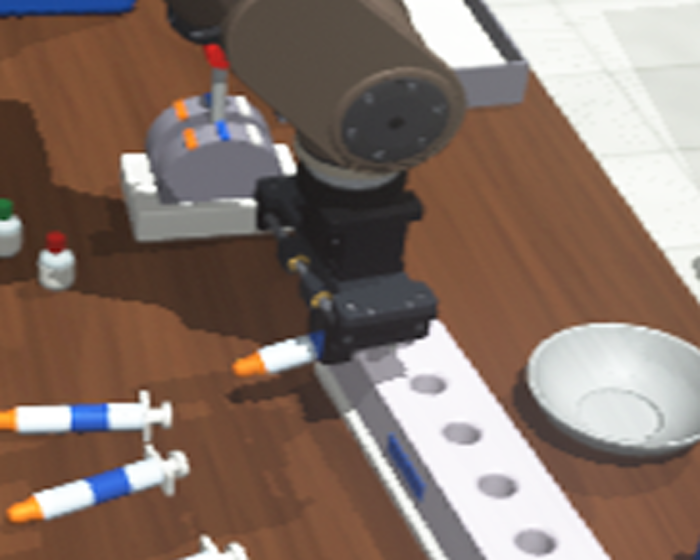

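Call:
carry_out --pt "0 0 0.3 0" --pt "-0.2 -0.02 0.2 0" --pt "-0.26 -0.03 0 0" --pt "-0.26 -0.03 0 0" --pt "0 0 -0.1 0"

```text
t: 15.0
eef_pos: [572.9, 77.0, 80.6]
tcp_rot: [3.142, 0.001, -3.034]
ft_force: [1.8, 0.6, -1.5]
opening: 0.223
grip_force: 30.0
```

Call:
carry_out --pt "0 0 -0.16 0" --pt "0 0 -0.16 0" --pt "0 0 -0.16 0" --pt "0 0 -0.12 0" --pt "0 0 -0.12 0"

```text
t: 15.5
eef_pos: [574.5, 77.1, 42.9]
tcp_rot: [3.142, 0.0, -3.034]
ft_force: [0.8, -0.4, 3.8]
opening: 0.226
grip_force: 30.0
```

Call:
carry_out --pt "0 0 -0.05 0" --pt "0 0 -0.05 0" --pt "0 0 0 0" --pt "0 0 0 0" --pt "0 0 0 0"

```text
t: 16.0
eef_pos: [574.4, 77.1, 38.7]
tcp_rot: [3.142, 0.001, -3.035]
ft_force: [2.8, 0.9, 2.3]
opening: 0.228
grip_force: 30.0
```

```bash
python3 - <<'E'
from m import *
st=env.state(); print(st["eef_pos"]); S=snap("side","sd3.png"); print(capang(S,st["eef_pos"],.108,-5,6),capang(S,st["eef_pos"],.108,-5,12))
E
```

```text
[574.39926982  77.08802376  38.66828123]
[[0.16, 0.24, 43.0], [57.18, 0.13, 37.0], [60.27, 0.42, 42.0]] [[0.5, 0.34, 43.0], [57.49, 0.15, 37.0], [61.2, 0.43, 42.0]]
```

Call:
carry_out --pt "0 0 -0.06 0" --pt "0 0 -0.06 0" --pt "0 0 -0.04 0" --pt "0 0 0 0" --pt "0 0 0 0"

```text
t: 16.55
eef_pos: [574.6, 77.1, 30.5]
tcp_rot: [3.142, 0.001, -3.035]
ft_force: [2.8, 0.4, 5.1]
opening: 0.224
grip_force: 30.0
```

```bash
cat >> m.py <<'E'
def solve(S,tcp,yaw,g,edge):
    """joint solution of d (axis above tcp) and tilt from edge contact and cap in picture; edge = rack edge x distance along yaw from tcp"""
    from scipy.optimize import brentq
    f=lambda d:(lambda t:(65-tcp[2]-d)-edge*np.tan(t)+11/np.cos(t))(capang(S,tcp,yaw,g,d)[0][1])
    D=np.linspace(0,28,57); v=[abs(f(d)) for d in D]; d=D[int(np.argmin(v))]; return d,capang(S,tcp,yaw,g,d)[0],min(v)
E
python3 - <<'E'
from m import *
st=env.state(); p=st["eef_pos"]; print(p,st["ft_force"]); S=snap("side"); 
for g in(-9,-5,-1): print(g,solve(S,p,.108,g,51.9))
E
```

```text
[574.6224162   77.08595176  30.51834403] [2.7691422  0.42359016 5.07717617]
-9 (np.float64(17.5), [2.25, 0.52, 40.0], np.float64(0.05885142900225482))
-5 (np.float64(17.0), [0.68, 0.53, 40.0], np.float64(0.17835277060336097))
-1 (np.float64(16.5), [0.88, 0.54, 40.0], np.float64(0.3038741940207075))
```

Call:
carry_out --pt "0 0 -0.06 0" --pt "0 0 0 0" --pt "0 0 0.5 0" --pt "0 0 0.6 0" --pt "0 0 0.6 0"

```text
t: 17.1
eef_pos: [572.9, 77.1, 112.4]
tcp_rot: [3.141, -0.004, -3.034]
ft_force: [0.5, 0.0, -1.0]
opening: 0.229
grip_force: 30.0
```

Call:
carry_out --pt "0.6 0.06 0 0" --pt "0.8 0.08 0 0" --pt "0.8 0.09 0 0" --pt "0.5 0.06 0 0" --pt "0.3 0.03 0 0"

```text
t: 17.6
eef_pos: [724.8, 93.2, 110.9]
tcp_rot: [3.141, -0.003, -3.034]
ft_force: [-0.6, -0.1, -0.3]
opening: 0.222
grip_force: 30.0
```

```bash
python3 - <<'E'
from m import *
st=env.state(); p=st["eef_pos"]; print(p); S=snap("side")
for d in(13,17):
    a=capang(S,p,.108,-5,d)[0]; t=a[1]; tip=p+[0,0,d]-75*np.array([np.cos(t)*.994,np.cos(t)*.108,np.sin(t)]); print(d,a,tip.round(1), ((tip-[663.9,86.4,65])@[.994,.108,0]).round(1))
E
```

```text
[724.75535728  93.19970518 110.89084821]
13 [0.61, 0.47, 37.0] [658.3  86.   89.9] -5.6
17 [0.14, 0.53, 37.0] [660.4  86.2  90. ] -3.5
```

Call:
carry_out --pt "0.02 0 -0.2 0" --pt "0.02 0 -0.2 0" --pt "0 0 -0.14 0" --pt "0 0 -0.1 0" --pt "0 0 0 0"

```text
t: 18.15
eef_pos: [726.4, 93.1, 80.5]
tcp_rot: [3.142, 0.002, -3.035]
ft_force: [2.4, 0.7, 4.8]
opening: 0.223
grip_force: 30.0
```

Call:
carry_out --pt "-0.1 -0.01 0 0" --pt "-0.1 -0.01 0.1 0" --pt "-0.1 -0.01 0.12 0" --pt "-0.12 -0.01 0.1 0" --pt "-0.12 -0.01 0.09 0"

```text
t: 18.65
eef_pos: [698.5, 90.6, 101.6]
tcp_rot: [3.141, 0.0, -3.035]
ft_force: [-0.2, 0.5, -0.4]
opening: 0.224
grip_force: 30.0
```

```bash
python3 - <<'E'
from m import *
st=env.state(); p=st["eef_pos"]; print(p,st["ft_force"]); S=snap("side")
cv2.imwrite("pics/w1.png",cv2.cvtColor(cv2.resize(S[150:290,290:450],(640,560),interpolation=cv2.INTER_CUBIC),cv2.COLOR_RGB2BGR))
E
```

```text
[698.51758517  90.55799991 101.59346669] [-0.17703626  0.54816018 -0.38112268]
```

View pics/w1.png

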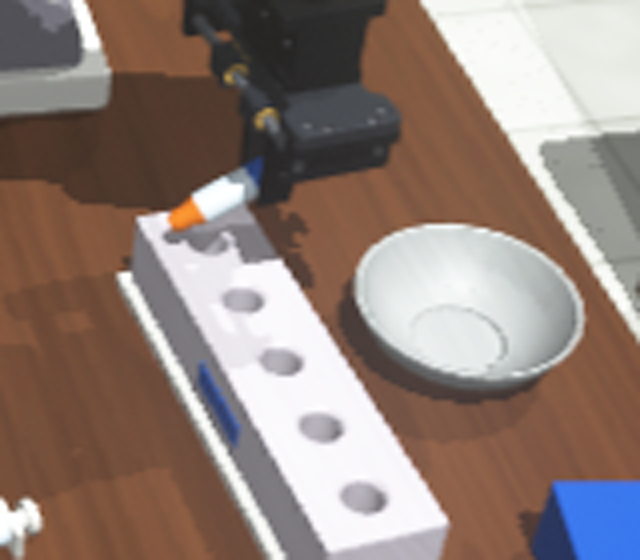

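Call:
carry_out --pt "0 0 0.4 0" --pt "0.5 -0.9 0.2 0" --pt "0.5 -0.95 0 0" --pt "0.55 -1 0 0" --pt "0.56 -1 0 0"

```text
t: 19.2
eef_pos: [795.3, -85.7, 130.9]
tcp_rot: [3.142, 0.0, -3.034]
ft_force: [-0.1, 1.2, -0.7]
opening: 0.224
grip_force: 30.0
```

```bash
python3 - <<'E'
from m import *
st=env.state(); p=st["eef_pos"]; print(p); S=snap("side","b1.png")
for d in(17,19,22):
    a=capang(S,p,.108,-5,d)[0]; t=a[1]; tip=p+[0,0,d]-75*np.array([np.cos(t)*.994,np.cos(t)*.108,np.sin(t)]); print(d,a,tip.round(1), ((tip-[685.8,-115,65])@[.994,.108,0]).round(1))
E
```

```text
[795.32547062 -85.69179416 130.90935077]
17 [0.11, 0.38, 43.0] [726.1 -93.2 120.1] 42.4
19 [0.41, 0.41, 43.0] [727.  -93.1 120. ] 43.3
22 [0.95, 0.45, 43.0] [728.2 -93.  120.3] 44.5
```

View pics/b1.png

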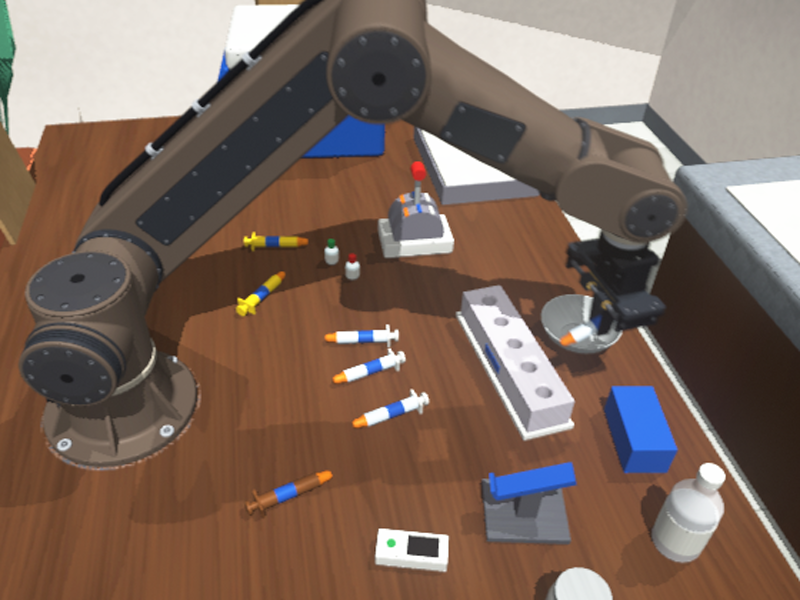

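Call:
carry_out --pt "0.22 -0.32 0 0" --pt "0 0 -0.5 0" --pt "0 0 -0.5 0" --pt "0 0 -0.44 0" --pt "0 0 0 0"

```text
t: 19.75
eef_pos: [804.0, -99.7, 54.7]
tcp_rot: [3.14, -0.006, -3.035]
ft_force: [-0.4, 0.3, -0.3]
opening: 0.225
grip_force: 30.0
```

```bash
python3 - <<'E'
from m import *
st=env.state(); p=st["eef_pos"]; print(p,st["ft_force"]); S=snap("side"); c=proj("side",p)[0].astype(int); x,y=c
for d in(17,19,22):
    a=capang(S,p,.108,-5,d)[0]; t=a[1]; tip=p+[0,0,d]-75*np.array([np.cos(t)*.994,np.cos(t)*.108,np.sin(t)]); print(d,a,tip.round(1), ((tip-[685.8,-115,65])@[.994,.108,0]).round(1))
E
```

```text
[804.01653402 -99.69574865  54.71292671] [-0.44215612  0.34981348 -0.32880263]
17 [0.37, 0.4, 51.0] [ 735.4 -107.2   42.5] 50.1
19 [0.06, 0.43, 51.0] [ 736.3 -107.1   42.4] 51.0
22 [0.51, 0.48, 51.0] [ 737.9 -106.9   42.1] 52.7
```

Call:
carry_out --pt "-0.16 -0.02 0 0" --pt "-0.12 -0.01 0.14 0" --pt "-0.12 -0.01 0.14 0" --pt "-0.18 -0.02 0.13 0" --pt "-0.18 -0.02 0.13 0"

```text
t: 20.3
eef_pos: [769.5, -103.9, 88.6]
tcp_rot: [-3.14, 0.007, -3.035]
ft_force: [8.4, 2.2, 0.0]
opening: 0.228
grip_force: 30.0
```

Call:
carry_out --pt "-0.18 -0.02 0.07 0" --pt "-0.18 -0.02 0.07 0" --pt "-0.19 -0.02 0.03 0" --pt "-0.19 -0.02 0.03 0" --pt "0 0 0 0"

```text
t: 20.8
eef_pos: [730.5, -108.2, 98.0]
tcp_rot: [-3.141, 0.002, -3.035]
ft_force: [-0.2, 0.5, -0.5]
opening: 0.153
grip_force: 30.0
```

```bash
python3 - <<'E'
from m import *
st=env.state(); p=st["eef_pos"]; print(p,st["ft_force"]); S=snap("side"); c=proj("side",p)[0].astype(int); x,y=c
cv2.imwrite("pics/b2.png",cv2.cvtColor(cv2.resize(S[y-60:y+60,x-80:x+80],(640,480),interpolation=cv2.INTER_CUBIC),cv2.COLOR_RGB2BGR))
for d in(17,19,22):
    a=capang(S,p,.108,-5,d)[0]; t=a[1]; tip=p+[0,0,d]-75*np.array([np.cos(t)*.994,np.cos(t)*.108,np.sin(t)]); print(d,a,tip.round(1), ((tip-[685.8,-115,65])@[.994,.108,0]).round(1))
E
```

```text
[ 730.47469692 -108.22638346   97.98661236] [-0.18197819  0.54562674 -0.47789543]
17 [126.35, 0.36, 38.0] [ 660.7 -115.8   88.6] -25.0
19 [126.65, 0.36, 38.0] [ 660.7 -115.8   90.6] -25.0
22 [127.11, 0.36, 38.0] [ 660.7 -115.8   93.6] -25.0
```

View pics/b2.png

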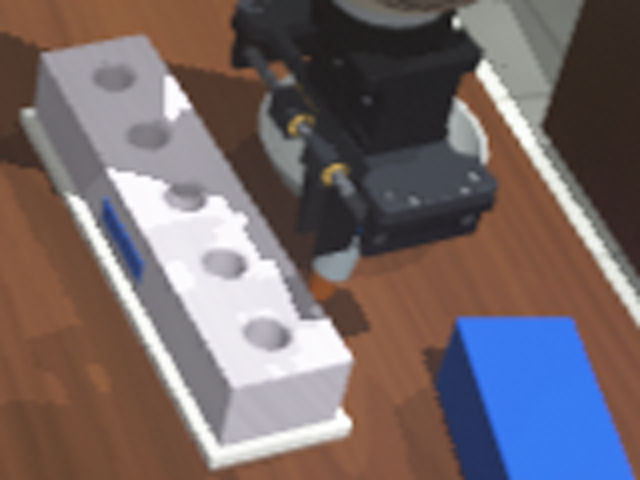

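```bash
cat >> m.py <<'E'
def plane(n,uv,p,yaw):
    """intersect pixel ray with the vertical plane through p along yaw -> (e offset from p, z)"""
    K,T=cam(n); d=T[:3,:3]@np.linalg.inv(K)@np.array([uv[0],uv[1],1.]); o=T[:3,3]; nn=np.array([-np.sin(yaw),np.cos(yaw),0]); q=o+d*((p-o)@nn)/(d@nn); return np.round([(q-p)@[np.cos(yaw),np.sin(yaw),0],q[2]],1)
def parts(S,p,yaw,r=45):
    c=proj("side",p)[0]; hsv=cv2.cvtColor(S,cv2.COLOR_RGB2HSV); out={}
    for col in("orange","blue"):
        m=cv2.inRange(hsv,*COL[col]); k=np.zeros_like(m); cv2.circle(k,(int(c[0]),int(c[1])),r,255,-1); m&=k
        n,l,s,ce=cv2.connectedComponentsWithStats(m); out[col]=[(int(s[i,4]),ce[i].round(1).tolist(),plane("side",ce[i],p,yaw).tolist()) for i in range(1,n) if s[i,4]>3]
    return out
E
python3 - <<'E'
from m import *
st=env.state(); p=st["eef_pos"]; print(p,st["opening"],st["ft_force"]); S=snap("side"); print(parts(S,p,.108,35)); 
c=proj("side",p)[0].astype(int); x,y=c
for t in range(-18,22,4): print(y+t,[tuple(int(v) for v in S[y+t,x+k]) for k in range(-8,24,4)])
E
```

```text
[ 730.57471517 -108.18676915   97.28122777] 0.10239245646283095 [-0.2692501  -0.52951856  0.44775687]
{'orange': [], 'blue': []}
233 [(136, 139, 139), (102, 104, 104), (116, 97, 64), (137, 137, 138), (45, 44, 48), (52, 53, 58), (70, 74, 81), (72, 75, 84)]
237 [(84, 82, 81), (60, 59, 61), (54, 52, 54), (73, 73, 77), (43, 42, 45), (72, 75, 82), (72, 76, 84), (73, 76, 84)]
241 [(66, 50, 45), (41, 39, 42), (43, 41, 44), (40, 38, 41), (65, 66, 70), (45, 44, 48), (75, 77, 86), (74, 77, 84)]
245 [(67, 52, 47), (45, 43, 45), (41, 39, 42), (40, 38, 41), (46, 44, 48), (39, 36, 40), (54, 54, 59), (54, 53, 59)]
249 [(67, 52, 48), (48, 46, 48), (42, 40, 43), (42, 40, 43), (42, 50, 84), (41, 39, 43), (46, 43, 48), (39, 37, 41)]
253 [(69, 53, 49), (66, 51, 47), (43, 40, 44), (79, 83, 87), (116, 124, 133), (45, 43, 47), (44, 42, 46), (71, 55, 51)]
257 [(159, 155, 162), (68, 54, 50), (107, 111, 115), (139, 149, 156), (140, 151, 158), (123, 83, 62), (117, 79, 60), (116, 78, 60)]
261 [(120, 118, 124), (92, 74, 69), (129, 126, 126), (142, 153, 160), (139, 123, 118), (142, 94, 68), (136, 90, 66), (135, 90, 67)]
265 [(200, 195, 205), (122, 119, 125), (136, 79, 47), (123, 77, 54), (118, 79, 61), (140, 93, 69), (142, 95, 69), (132, 87, 66)]
269 [(235, 232, 239), (122, 119, 126), (116, 106, 107), (87, 63, 54), (88, 65, 55), (142, 96, 71), (142, 95, 69), (136, 91, 68)]
```

Call:
carry_out --pt "0 0 0.5 0" --pt "0 0 0.8 0" --pt "0 0 0.8 0" --pt "0 0 0 0" --pt "0 0 0 0" --fingers -0.05

```text
t: 21.4
eef_pos: [730.9, -108.0, 201.3]
tcp_rot: [-3.141, 0.001, -3.034]
ft_force: [-0.2, -0.0, -0.0]
opening: 0.421
grip_force: 0.0
```

Call:
carry_out --pt "0 0.8 0.2 0" --pt "0 0.9 0.2 0" --pt "0 0.9 0 0" --pt "0 0.9 0 0" --pt "0 0 0 0"

```text
t: 21.9
eef_pos: [729.8, 72.5, 218.6]
tcp_rot: [3.14, -0.003, -3.03]
ft_force: [0.2, -0.5, 0.4]
opening: 0.523
grip_force: 0.0
```

```bash
python3 - <<'E'
from m import *
S=snap("side");T=snap("top")
A=cv2.resize(S[170:330,300:500],(500,400),interpolation=cv2.INTER_CUBIC); B=cv2.resize(T[70:200,250:400],(300,260),interpolation=cv2.INTER_CUBIC)
M=np.zeros((400,800,3),np.uint8); M[:,:500]=A; M[:260,500:]=B; cv2.imwrite("pics/c1.png",M[:,:,::-1])
E
```

```text
(no output)
```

View pics/c1.png

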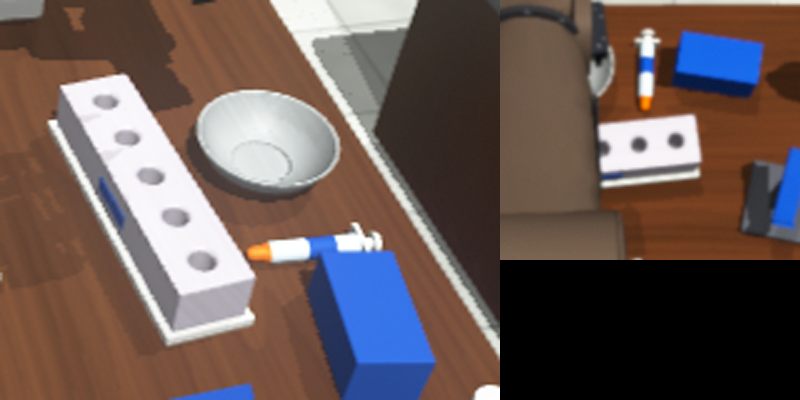

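```bash
cat >> m.py <<'E'
def lying(T,c,rb=12):
    """lying syringe: band centre, yaw from top picture near pixel c"""
    b=blob(T,"blue",c,rb)[0]; B=back("top",b,15); 
    m=cv2.inRange(cv2.cvtColor(T,cv2.COLOR_RGB2HSV),*COL["orange"]); n,l,s,ce=cv2.connectedComponentsWithStats(m)
    C=min((back("top",ce[i],12) for i in range(1,n) if s[i,4]>8),key=lambda q:np.linalg.norm(q-B)); u=(B-C)[:2]
    return B.round(1),np.arctan2(u[1],u[0]).round(3),np.linalg.norm(u).round(1)
E
python3 - <<'E'
from m import *
T=snap("top"); S=snap("side")
print(lying(T,(324,102),7)); print(blob(T,"blue",(324,102),7))
for c in((322,218),(289.4,224),(264.7,224)): print(lying(T,c))
for r in env.look_for("side","dose0"): print(r["conf"],r["position"][1]*560,r["position"][0]*420)
print(blob(S,"blue",(300+320/2.5,170+245/2.5),6))
E
```

```text
(array([ 839.3, -104.6,   15. ]), np.float64(-0.022), np.float64(66.7))
(array([322.72727273, 101.86363636]), np.int32(44))
(array([451.6, -95. ,  15. ]), np.float64(0.304), np.float64(65.8))Traceback (most recent call last):
  File "<stdin>", line 4, in <module>
  File "m.py", line 36, in lying
    b=blob(T,"blue",c,rb)[0]; B=back("top",b,15);
                                ~~~~^^^^^^^^^^^^
  File "h.py", line 8, in back
    K,T=cam(n); d=T[:3,:3]@np.linalg.inv(K)@np.array([uv[0],uv[1],1.]); o=T[:3,3]; return o+d*(z-o[2])/d[2]
                                                      ~~^^^
TypeError: 'NoneType' object is not subscriptable
```

```bash
python3 - <<'E'
from fit import *
mk={"top":mask(I["top"],"blue",(359,102),30),"side":mask(I["side"],"blue",(448,300),40)}
def f(q):
    b=[box(-q[3],q[3],-q[4],q[4],0,q[5])]; return -np.mean([np.minimum(s,m).sum()/np.maximum(s,m).sum() for n,m in mk.items() for s in[silh(n,b,[q[0],q[1],q[2]/100])]])
r=min((minimize(f,[830,-200,5,35,55,h],method="Nelder-Mead",options=dict(maxiter=400,initial_simplex=np.array([[830,-200,5,35,55,h]]*7)+np.vstack([np.zeros(6),np.diag([10,10,10,8,8,15])]))) for h in(50,80)),key=lambda r:r.fun)
print(r.x.round(1),r.fun)
E
```

```text
[ 831.9 -217.   -17.4   31.7   63.1   60. ] -0.9479627763329895
```

Call:
carry_out --pt "0.46 -0.71 0 -0.25" --pt "0.46 -0.71 0 -0.25" --pt "0.46 -0.71 0 -0.25" --pt "0.46 -0.71 0 -0.25" --pt "0.46 -0.71 0 -0.25" --fingers 0.2

```text
t: 22.6
eef_pos: [846.0, -114.3, 220.0]
tcp_rot: [3.141, -0.001, 3.114]
ft_force: [0.7, 0.2, -0.4]
opening: 0.402
grip_force: 0.0
```

Call:
carry_out --pt "0 0 -1 0" --pt "0 0 -1 0" --pt "0 0 -1 0" --pt "0 0 -0.9 0" --pt "0 0 -0.35 0"

```text
t: 23.1
eef_pos: [843.0, -112.1, 1.7]
tcp_rot: [3.14, -0.008, 3.116]
ft_force: [-0.0, -0.3, -0.1]
opening: 0.401
grip_force: 0.0
```

Call:
carry_out --pt "0 0 0 0" --pt "0 0 0 0" --pt "0 0 0 0" --pt "0 0 0 0" --pt "0 0 0 0" --fingers 1

```text
t: 23.6
eef_pos: [846.9, -110.8, 10.5]
tcp_rot: [-3.141, 0.004, 3.118]
ft_force: [0.6, -0.5, 6.6]
opening: 0.227
grip_force: 29.3
```

Call:
carry_out --pt "0 0 0 0" --pt "0 0 0 0" --pt "0 0 -0.06 0" --pt "0 0 -0.04 0" --pt "0 0 0 0" --fingers 0.4

```text
t: 24.1
eef_pos: [845.5, -110.4, 2.1]
tcp_rot: [3.141, -0.001, 3.118]
ft_force: [-0.4, -0.7, 0.0]
opening: 0.297
grip_force: 0.0
```

Call:
carry_out --pt "0 0 0 0" --pt "0 0 0 0" --pt "0 0 0 0" --pt "0 0 0 0" --pt "0 0 0 0"

```text
t: 24.6
eef_pos: [845.8, -110.5, 3.0]
tcp_rot: [3.141, 0.0, 3.118]
ft_force: [0.6, 0.1, -0.2]
opening: 0.299
grip_force: 0.0
```

Call:
carry_out --pt "0 0 0 0" --pt "0 0 0 0" --pt "0 0 0 0" --pt "0 0 0 0" --pt "0 0 0 0" --fingers 1

```text
t: 25.1
eef_pos: [845.8, -110.5, 3.0]
tcp_rot: [3.141, 0.0, 3.118]
ft_force: [-0.5, 1.1, -0.5]
opening: 0.226
grip_force: 29.8
```

Call:
carry_out --pt "0 0 0.4 0" --pt "0 0 0.5 0" --pt "0 0 0.6 0" --pt "0 0 0.6 0" --pt "-0.3 0 0.3 0"

```text
t: 25.6
eef_pos: [832.4, -110.6, 127.8]
tcp_rot: [-3.141, 0.006, 3.118]
ft_force: [0.5, 0.1, -1.0]
opening: 0.226
grip_force: 29.8
```

Call:
carry_out --pt "-0.92 0.06 0 0.25" --pt "-0.92 0.06 0 0.25" --pt "-0.92 0.06 0 0.25" --pt "-0.92 0.06 0 0.25" --pt "-0.92 0.06 0 0.25"

```text
t: 26.1
eef_pos: [599.2, -95.4, 124.6]
tcp_rot: [-3.141, 0.002, -3.033]
ft_force: [1.0, -0.4, 0.3]
opening: 0.226
grip_force: 29.8
```

Call:
carry_out --pt "0 0 -0.3 0" --pt "0 0 -0.3 0" --pt "0 0 -0.2 0" --pt "0 0 -0.1 0" --pt "0 0 0 0"

```text
t: 26.6
eef_pos: [600.9, -95.5, 77.8]
tcp_rot: [3.141, -0.0, -3.034]
ft_force: [0.0, 0.5, 0.0]
opening: 0.225
grip_force: 29.8
```

```bash
python3 - <<'E'
from m import *
st=env.state(); p=st["eef_pos"]; print(p,st["tcp_rot"]); S=snap("side"); print(parts(S,p,.108,60))
E
```

```text
[600.91600478 -95.49115297  77.79037276] [ 3.14132488e+00 -4.36996193e-04 -3.03445675e+00]
{'orange': [(49, [309.4, 263.1], [-75.0, 89.2])], 'blue': [(50, [334.1, 257.6], [-13.7, 89.8])]}
```

Call:
carry_out --pt "0.06 0 -0.14 0" --pt "0 0 -0.14 0" --pt "0 0 -0.14 0" --pt "0 0 -0.12 0" --pt "0 0 -0.1 0"

```text
t: 27.15
eef_pos: [604.0, -95.6, 45.6]
tcp_rot: [-3.141, 0.001, -3.035]
ft_force: [-0.2, -1.0, 5.2]
opening: 0.225
grip_force: 30.0
```

```bash
cat >> m.py <<'E'
def tilt(r=60,yaw=.108,d=8,g=8):
    st=env.state(); p=st["eef_pos"]; S=snap("side"); q=parts(S,p,yaw,r); print("tcp",p.round(1),"open",round(st["opening"]*95,1),"F",np.round(st["ft_force"],1)); print(q)
    for o in q["orange"]:
        e,z=o[2]; dz=p[2]+d-(z-3); t=np.arctan2(dz,-e); L=np.hypot(dz,e); print("tilt",round(t,2),"L",round(L,1),"g",round(L-67,1),"tip e",round(e*(L+13)/L,1),"tip z",round(p[2]+d-dz*(L+13)/L,1))
E
python3 -c "
from m import *
tilt()"
```

```text
tcp [604.  -95.6  45.6] open 21.3 F [-0.2 -1.   5.2]
{'orange': [(56, [311.2, 278.3], [-69.9, 33.7])], 'blue': [(48, [333.7, 267.5], [-14.3, 54.9]), (9, [281.1, 284.9], [-145.2, 34.4])]}
tilt 0.32 L 73.6 g 6.6 tip e -82.3 tip z 26.7
```

Call:
carry_out --pt "0 0 -0.05 0" --pt "0 0 -0.05 0" --pt "0 0 -0.04 0" --pt "0 0 0 0" --pt "0 0 0 0"

```text
t: 27.7
eef_pos: [604.3, -95.6, 39.2]
tcp_rot: [-3.141, 0.001, -3.035]
ft_force: [0.8, -0.7, 4.0]
opening: 0.223
grip_force: 30.0
```

```bash
python3 -c "
from m import *
tilt()"
```

```text
tcp [604.3 -95.6  39.2] open 21.2 F [ 0.8 -0.7  4. ]
{'orange': [(53, [312.4, 281.5], [-66.0, 20.8])], 'blue': [(49, [333.6, 269.3], [-14.1, 48.6]), (14, [280.9, 284.9], [-146.1, 34.4])]}
tilt 0.42 L 72.3 g 5.3 tip e -77.9 tip z 12.5
```

Call:
carry_out --pt "0 0 -0.04 0" --pt "0 0 0 0" --pt "0 0 0.4 0" --pt "0 0 0.6 0" --pt "0 0 0.6 0"

```text
t: 28.25
eef_pos: [603.0, -95.1, 117.0]
tcp_rot: [3.14, -0.003, -3.034]
ft_force: [-0.1, 0.1, -0.1]
opening: 0.222
grip_force: 30.0
```

Call:
carry_out --pt "0.8 -0.02 0 0" --pt "0.9 -0.02 0 0" --pt "0.9 -0.03 0 0" --pt "0.9 -0.03 0 0" --pt "0.7 -0.02 0 0"

```text
t: 28.75
eef_pos: [815.2, -101.1, 115.9]
tcp_rot: [3.141, -0.001, -3.034]
ft_force: [0.3, 0.7, 0.4]
opening: 0.224
grip_force: 30.0
```

```bash
python3 -c "
from m import *
tilt(d=11)
p=env.state()['eef_pos']; print('tcp e',(p-[685.8,-115,0])@[.994,.108,0])"
```

```text
tcp [ 815.2 -101.1  115.9] open 21.3 F [0.3 0.7 0.4]
{'orange': [(52, [401.3, 250.8], [-67.5, 96.3])], 'blue': [(64, [424.6, 236.6], [-13.5, 128.7]), (833, [442.7, 283.8], [91.1, -76.3])]}
tilt 0.46 L 75.4 g 8.4 tip e -79.1 tip z 87.5
tcp e 133.27979795244931
```

Call:
carry_out --pt "0 0 -0.3 0" --pt "0 0 -0.3 0" --pt "0 0 -0.24 0" --pt "0 0 0 0" --pt "-0.2 -0.02 0 0"

```text
t: 29.3
eef_pos: [803.7, -102.4, 74.5]
tcp_rot: [3.141, -0.0, -3.034]
ft_force: [0.3, 0.2, 0.2]
opening: 0.221
grip_force: 30.0
```

Call:
carry_out --pt "-0.13 -0.01 0.17 0" --pt "-0.13 -0.01 0.17 0" --pt "-0.17 -0.02 0.14 0" --pt "-0.17 -0.02 0.14 0" --pt "0 0 0 0"

```text
t: 29.8
eef_pos: [773.9, -105.8, 108.9]
tcp_rot: [-3.141, 0.003, -3.035]
ft_force: [1.2, -0.8, 1.1]
opening: 0.223
grip_force: 30.0
```

```bash
python3 -c "
from m import *
tilt(d=11)
p=env.state()['eef_pos']; print('tcp e',(p-[685.8,-115,0])@[.994,.108,0])"
```

```text
tcp [ 773.9 -105.8  108.9] open 21.2 F [ 1.2 -0.8  1.1]
{'orange': [(35, [393.5, 260.3], [-40.8, 67.8])], 'blue': [(29, [409.6, 243.0], [-9.0, 117.9]), (759, [440.5, 283.2], [124.2, -70.7])]}
tilt 0.93 L 68.6 g 1.6 tip e -48.5 tip z 54.4
tcp e 88.62626883646102
```

Call:
carry_out --pt "-0.19 -0.02 0.05 0" --pt "-0.19 -0.02 0.05 0" --pt "-0.21 -0.02 0.01 0" --pt "-0.21 -0.02 0.01 0" --pt "0 0 0 0"

```text
t: 30.35
eef_pos: [733.1, -109.7, 112.3]
tcp_rot: [3.141, -0.001, -3.035]
ft_force: [1.2, 0.4, 0.2]
opening: 0.125
grip_force: 0.0
```

```bash
python3 -c "
from m import *
tilt(d=11)
p=env.state()['eef_pos']; print('tcp e',(p-[685.8,-115,0])@[.994,.108,0])"
```

```text
tcp [ 733.1 -109.7  112.3] open 11.9 F [1.2 0.4 0.2]
{'orange': [], 'blue': [(364, [436.8, 280.1], [150.0, -53.7])]}
tcp e 47.83175944040129
```

Call:
carry_out --pt "0 0 0.3 0" --pt "0 0 0.8 0" --pt "0 0 0.8 0" --pt "0 0.4 0.2 0" --pt "0 0.8 0 0" --fingers 0.2

```text
t: 30.9
eef_pos: [734.6, -50.9, 220.0]
tcp_rot: [-3.14, 0.004, -3.038]
ft_force: [0.3, 0.2, -0.7]
opening: 0.389
grip_force: 0.0
```

Call:
carry_out --pt "0 0.9 0 0" --pt "0 0.9 0 0" --pt "0 0 0 0" --pt "0 0 0 0" --pt "0 0 0 0"

```text
t: 31.4
eef_pos: [733.9, 39.8, 217.0]
tcp_rot: [-3.141, -0.0, -3.035]
ft_force: [-0.1, -0.3, 0.1]
opening: 0.401
grip_force: 0.0
```

```bash
python3 - <<'E'
from m import *
T=snap("top"); S=snap("side")
hsv=cv2.cvtColor(T,cv2.COLOR_RGB2HSV)
for n,im,reg in(("top",T,(60,180,290,420)),("side",S,(200,330,360,500))):
    for col in("orange","blue"):
        m=cv2.inRange(cv2.cvtColor(im,cv2.COLOR_RGB2HSV),*COL[col]); m[:reg[0]]=0;m[reg[1]:]=0;m[:,:reg[2]]=0;m[:,reg[3]:]=0
        k,l,s,ce=cv2.connectedComponentsWithStats(m); print(n,col,[(int(s[i,4]),ce[i].round(1).tolist()) for i in range(1,k) if s[i,4]>5])
E
```

```text
top orange [(28, [322.3, 120.8])]
top blue [(1112, [358.3, 101.7]), (43, [322.6, 101.0]), (410, [395.3, 162.4])]
side orange [(36, [404.1, 270.6])]
side blue [(2015, [449.3, 299.8]), (104, [389.5, 327.4])]
```

Call:
carry_out --pt "0.36 -0.58 0 -0.23" --pt "0.36 -0.58 -0.2 -0.23" --pt "0.36 -0.58 -0.4 -0.23" --pt "0.36 -0.58 -0.6 -0.23" --pt "0.32 -0.56 -0.6 -0.23"

```text
t: 32.0
eef_pos: [822.4, -106.4, 126.3]
tcp_rot: [-3.141, 0.001, 3.125]
ft_force: [0.4, 0.2, 0.2]
opening: 0.398
grip_force: 0.0
```

Call:
carry_out --pt "0 0 -0.8 0" --pt "0 0 -0.7 0" --pt "0 0 -0.46 0" --pt "0 0 0 0" --pt "0 0 0 0"

```text
t: 32.5
eef_pos: [822.0, -104.5, 29.5]
tcp_rot: [3.142, 0.0, 3.127]
ft_force: [-0.5, 0.3, 0.6]
opening: 0.398
grip_force: 0.0
```

Call:
carry_out --pt "0 0 -0.2 0" --pt "0 0 -0.2 0" --pt "0 0 -0.12 0" --pt "0 0 0 0" --pt "0 0 0 0"

```text
t: 33.0
eef_pos: [821.8, -103.4, 3.0]
tcp_rot: [3.141, -0.0, 3.128]
ft_force: [-0.7, -0.6, -0.6]
opening: 0.399
grip_force: 0.0
```

Call:
carry_out --pt "0 0 0 0" --pt "0 0 0 0" --pt "0 0 0 0" --pt "0 0 0 0" --pt "0 0 0 0" --fingers 1

```text
t: 33.5
eef_pos: [822.0, -103.5, 3.4]
tcp_rot: [-3.142, 0.001, 3.128]
ft_force: [0.4, -0.6, 3.5]
opening: 0.224
grip_force: 29.6
```

Call:
carry_out --pt "0 0 0.4 0" --pt "0 0 0.5 0" --pt "0 0 0.6 0" --pt "0 0 0.6 0" --pt "0 0 0.3 0"

```text
t: 34.0
eef_pos: [822.7, -103.7, 127.7]
tcp_rot: [-3.141, 0.005, 3.128]
ft_force: [0.9, -0.5, 0.1]
opening: 0.224
grip_force: 29.6
```

Call:
carry_out --pt "-0.89 0.04 0 0.25" --pt "-0.89 0.04 0 0.25" --pt "-0.89 0.03 0 0.25" --pt "-0.89 0.03 0 0.25" --pt "-0.88 0.03 0 0.2"

```text
t: 34.5
eef_pos: [597.7, -94.7, 123.3]
tcp_rot: [3.142, 0.0, -3.028]
ft_force: [0.6, -1.0, -0.4]
opening: 0.224
grip_force: 29.6
```

Call:
carry_out --pt "0 0 -0.3 0" --pt "0 0 -0.3 0" --pt "0 0 -0.2 0" --pt "0 0 -0.1 0" --pt "0 0 0 0"

```text
t: 35.0
eef_pos: [599.7, -94.9, 77.4]
tcp_rot: [3.141, -0.001, -3.029]
ft_force: [0.9, -0.3, -0.1]
opening: 0.225
grip_force: 29.6
```

```bash
python3 -c "
from m import *
tilt()"
```

```text
tcp [599.7 -94.9  77.4] open 21.4 F [ 0.9 -0.3 -0.1]
{'orange': [(46, [319.7, 260.7], [-48.1, 89.3])], 'blue': []}
tilt -0.02 L 48.1 g -18.9 tip e -61.1 tip z 86.5
```

Call:
carry_out --pt "0 0 -0.1 0" --pt "0 0 -0.1 0" --pt "0 0 -0.1 0" --pt "0 0 -0.1 0" --pt "0 0 -0.1 0"

```text
t: 35.55
eef_pos: [599.8, -95.2, 52.9]
tcp_rot: [-3.141, 0.0, -3.029]
ft_force: [-2.9, -1.8, 4.7]
opening: 0.226
grip_force: 30.0
```

Call:
carry_out --pt "0 0 -0.08 0" --pt "0 0 -0.08 0" --pt "0 0 -0.06 0" --pt "0 0 0 0" --pt "0 0 0 0"

```text
t: 36.05
eef_pos: [600.0, -95.0, 42.0]
tcp_rot: [-3.142, 0.0, -3.029]
ft_force: [-0.5, -1.0, 3.0]
opening: 0.228
grip_force: 30.0
```

```bash
python3 -c "
from m import *
tilt()"
```

```text
tcp [600. -95.  42.] open 21.7 F [-0.5 -1.   3. ]
{'orange': [(53, [319.5, 275.8], [-44.4, 34.9])], 'blue': [(30, [279.9, 284.9], [-143.7, 34.2])]}
tilt 0.39 L 47.9 g -19.1 tip e -56.4 tip z 27.0
```

Call:
carry_out --pt "0 0 -0.06 0" --pt "0 0 -0.06 0" --pt "0 0 -0.04 0" --pt "0 0 0 0" --pt "0 0 0 0"

```text
t: 36.6
eef_pos: [599.8, -94.9, 34.0]
tcp_rot: [3.141, -0.0, -3.029]
ft_force: [-0.3, -1.0, 4.0]
opening: 0.226
grip_force: 30.0
```

```bash
python3 -c "
from m import *
tilt(d=12)"
```

```text
tcp [599.8 -94.9  34. ] open 21.4 F [-0.3 -1.   4. ]
{'orange': [(50, [320.4, 278.8], [-40.7, 22.5])], 'blue': [(37, [279.7, 285.1], [-144.1, 33.4])]}
tilt 0.58 L 48.6 g -18.4 tip e -51.6 tip z 12.4
```

Call:
carry_out --pt "0 0 -0.04 0" --pt "0 0 -0.04 0" --pt "0 0 0 0" --pt "0 0 0.6 0" --pt "0 0 0.6 0"

```text
t: 37.15
eef_pos: [599.1, -94.8, 89.6]
tcp_rot: [3.14, -0.003, -3.029]
ft_force: [1.1, -0.2, 0.1]
opening: 0.227
grip_force: 30.0
```

Call:
carry_out --pt "0.7 -0.03 0.3 0" --pt "0.8 -0.04 0.1 0" --pt "0.8 -0.04 0 0" --pt "0.8 -0.04 0 0" --pt "0.6 -0.03 0 0"

```text
t: 37.65
eef_pos: [786.4, -103.8, 109.2]
tcp_rot: [3.141, -0.001, -3.029]
ft_force: [-0.1, -0.9, 0.2]
opening: 0.228
grip_force: 30.0
```

```bash
python3 -c "
from m import *
tilt(d=12)
p=env.state()['eef_pos']; print('tcp e',(p-[685.8,-115,0])@[.994,.108,0])"
```

```text
tcp [ 786.4 -103.8  109.2] open 21.7 F [-0.1 -0.9  0.2]
{'orange': [(51, [400.3, 250.8], [-41.0, 96.4])], 'blue': [(793, [441.3, 283.7], [115.7, -74.9])]}
tilt 0.6 L 49.5 g -17.5 tip e -51.8 tip z 86.1
tcp e 103.84961686755989
```

Call:
carry_out --pt "0 0 -0.3 0" --pt "0 0 -0.3 0" --pt "0 0 -0.28 0" --pt "0 0 0 0" --pt "-0.18 -0.02 0 0"

```text
t: 38.2
eef_pos: [775.6, -104.9, 65.5]
tcp_rot: [3.141, -0.0, -3.029]
ft_force: [0.6, 0.7, 0.9]
opening: 0.227
grip_force: 30.0
```

Call:
carry_out --pt "-0.13 -0.01 0.13 0" --pt "-0.13 -0.01 0.11 0" --pt "-0.14 -0.02 0.08 0" --pt "-0.14 -0.02 0.06 0" --pt "0 0 0 0"

```text
t: 38.7
eef_pos: [749.4, -108.3, 88.1]
tcp_rot: [-3.14, 0.005, -3.03]
ft_force: [3.4, 1.3, 3.0]
opening: 0.228
grip_force: 30.0
```

```bash
python3 -c "
from m import *
tilt(d=12)
p=env.state()['eef_pos']; print('tcp e',(p-[685.8,-115,0])@[.994,.108,0])"
```

```text
tcp [ 749.4 -108.3   88.1] open 21.7 F [3.4 1.3 3. ]
{'orange': [(18, [392.7, 261.7], [-17.6, 63.0])], 'blue': [(701, [439.4, 284.0], [146.5, -73.5])]}
tilt 1.16 L 43.8 g -23.2 tip e -22.8 tip z 48.1
tcp e 64.11417045493107
```

Call:
carry_out --pt "0.1 0 0.4 0" --pt "-0.1 0 0.5 0" --pt "-0.33 0.95 0 0" --pt "-0.33 0.95 0 0" --pt "-0.33 0.95 0 0"

```text
t: 39.25
eef_pos: [698.2, 34.7, 130.3]
tcp_rot: [-3.142, -0.001, -3.03]
ft_force: [1.4, 0.4, -0.4]
opening: 0.223
grip_force: 30.0
```

Call:
carry_out --pt "-0.32 0.95 0 0" --pt "-0.05 0.12 0 0" --pt "0 0 0 0" --pt "0 0 0 0" --pt "0 0 0 0"

```text
t: 39.75
eef_pos: [681.5, 85.4, 129.8]
tcp_rot: [-3.141, -0.0, -3.031]
ft_force: [-0.1, 0.2, 0.8]
opening: 0.224
grip_force: 30.0
```

```bash
python3 - <<'E'
from m import *
tilt(d=12)
p=env.state()['eef_pos']; print('rel well0',((p-[663.9,86.4,0])@[.994,.108,0]).round(1),((p-[663.9,86.4,0])@[-.108,.994,0]).round(1))
S=snap("side"); x,y=proj("side",p)[0].astype(int)
cv2.imwrite("pics/d1.png",cv2.resize(S[y-40:y+60,x-70:x+50],(600,500),interpolation=cv2.INTER_CUBIC)[:,:,::-1])
E
```

```text
tcp [681.5  85.4 129.8] open 21.3 F [-0.1  0.2  0.8]
{'orange': [(25, [342.8, 200.0], [-20.7, 104.4])], 'blue': []}
tilt 1.1 L 45.4 g -21.6 tip e -26.6 tip z 89.8
rel well0 17.4 -2.9
```

View pics/d1.png

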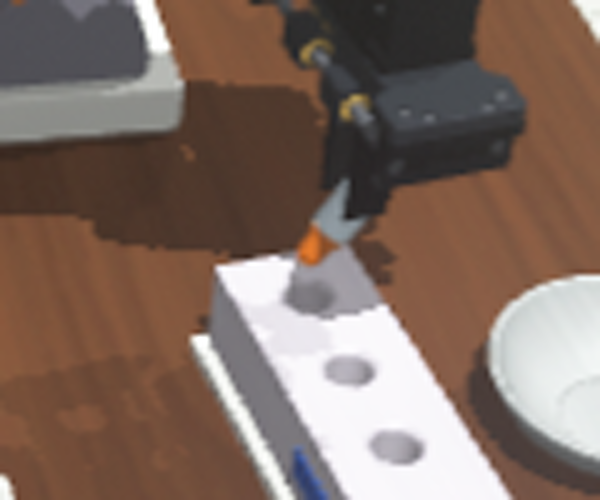

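Call:
carry_out --pt "0.03 0.06 -0.2 0" --pt "0 0 -0.2 0" --pt "0 0 -0.16 0" --pt "0 0 -0.12 0" --pt "0 0 -0.08 0"

```text
t: 40.35
eef_pos: [682.4, 90.1, 91.0]
tcp_rot: [3.141, -0.001, -3.029]
ft_force: [0.2, 0.2, 2.1]
opening: 0.223
grip_force: 30.0
```

```bash
python3 - <<'E'
from m import *
tilt(d=12)
p=env.state()['eef_pos']; print('rel well0',((p-[663.9,86.4,0])@[.994,.108,0]).round(1),((p-[663.9,86.4,0])@[-.108,.994,0]).round(1))
E
```

```text
tcp [682.4  90.1  91. ] open 21.2 F [0.2 0.2 2.1]
{'orange': [(21, [341.5, 209.9], [-19.4, 65.5])], 'blue': []}
tilt 1.12 L 44.9 g -22.1 tip e -25.0 tip z 50.8
rel well0 18.7 1.6
```

Call:
carry_out --pt "-0.04 0 -0.06 0" --pt "-0.04 0 -0.06 0" --pt "-0.04 0 -0.04 0" --pt "0 0 0 0" --pt "0 0 0 0"

```text
t: 40.9
eef_pos: [677.2, 90.0, 85.1]
tcp_rot: [-3.141, 0.002, -3.029]
ft_force: [0.6, -0.6, 6.2]
opening: 0.224
grip_force: 30.0
```

Call:
carry_out --pt "0 0 0 0" --pt "0 0 0 0" --pt "0 0 0 0" --pt "0 0 0 0" --pt "0 0 0 0" --fingers -0.1

```text
t: 41.4
eef_pos: [676.6, 90.1, 83.8]
tcp_rot: [3.141, -0.0, -3.029]
ft_force: [0.8, 0.1, -0.8]
opening: 0.543
grip_force: 0.0
```

```bash
cat >> m.py <<'E'
def col3(yaw,p,r=70,cols=("orange","blue"),z0=None):
    S=snap("side"); 
    return S,parts(S,np.array(p,float),yaw,r)
E
python3 - <<'E'
from m import *
S,q=col3(.108,[663.9,86.4,90],40); print(q)
x,y=proj("side",[663.9,86.4,90])[0].astype(int)
cv2.imwrite("pics/d2.png",cv2.resize(S[y-60:y+40,x-60:x+60],(600,500),interpolation=cv2.INTER_CUBIC)[:,:,::-1])
E
```

```text
{'orange': [(7, [340.1, 211.4], [-4.9, 62.5])], 'blue': []}
```

View pics/d2.png

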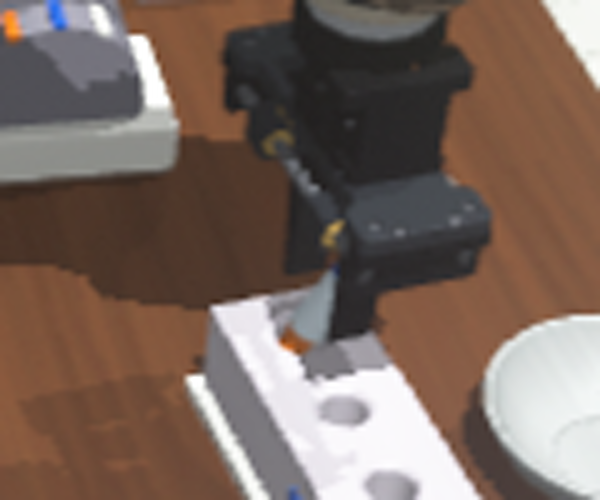

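Call:
carry_out --pt "0 0 0.2 0" --pt "0 0 0.5 0" --pt "0 0 0.7 0" --pt "0 0 0.6 0" --pt "0 0 0.2 0"

```text
t: 41.95
eef_pos: [677.6, 90.2, 198.1]
tcp_rot: [-3.141, 0.005, -3.029]
ft_force: [0.5, 1.5, 0.1]
opening: 0.552
grip_force: 0.0
```

```bash
python3 - <<'E'
from m import *
S,q=col3(.108,[663.9,86.4,90],50); print(q)
S=cv2.cvtColor(S,cv2.COLOR_RGB2HSV)
E
```

```text
{'orange': [(9, [340.0, 211.1], [-5.5, 63.8])], 'blue': [(51, [354.3, 196.4], [30.0, 107.0])]}
```

Call:
carry_out --pt "0.5 0.05 0 0" --pt "0.7 0.05 0 0" --pt "0.52 0.04 0 0" --pt "0 0 -0.8 0" --pt "0 0 -0.86 0" --fingers 1

```text
t: 42.5
eef_pos: [763.1, 97.1, 109.3]
tcp_rot: [3.142, 0.001, -3.029]
ft_force: [0.1, -0.4, -0.9]
opening: 0.186
grip_force: 0.0
```

Call:
carry_out --pt "-0.2 -0.02 0 0" --pt "-0.2 -0.02 0 0" --pt "-0.2 -0.02 0 0" --pt "-0.2 -0.02 0 0" --pt "-0.2 -0.02 0 0"

```text
t: 43.0
eef_pos: [711.6, 92.0, 109.5]
tcp_rot: [3.141, -0.002, -3.029]
ft_force: [-0.3, -1.4, -0.1]
opening: 0.006
grip_force: 0.0
```

Call:
carry_out --pt "-0.2 -0.02 0 0" --pt "-0.2 -0.02 0 0" --pt "-0.15 -0.02 0 0" --pt "0 0 0 0" --pt "0 0 0 0"

```text
t: 43.5
eef_pos: [685.3, 89.1, 111.1]
tcp_rot: [3.141, 0.0, -3.029]
ft_force: [0.2, 0.2, -0.2]
opening: 0.001
grip_force: 0.0
```

```bash
python3 - <<'E'
from m import *
p=env.state()['eef_pos']; print('rel well0',((p-[663.9,86.4,0])@[.994,.108,0]).round(1),((p-[663.9,86.4,0])@[-.108,.994,0]).round(1))
S,q=col3(.108,[663.9,86.4,90],50); print(q)
E
```

```text
rel well0 21.6 0.3
{'orange': [], 'blue': [(40, [341.7, 207.2], [-2.0, 77.0])]}
```

Call:
carry_out --pt "0.2 0 0.3 0" --pt "0 0 0.8 0" --pt "0 0 0.9 0" --pt "-0.6 0 0 0" --pt "-0.9 0 0 0" --fingers 0.1

```text
t: 44.05
eef_pos: [621.0, 89.0, 211.6]
tcp_rot: [-3.141, 0.003, -3.03]
ft_force: [-0.6, 0.1, -1.1]
opening: 0.37
grip_force: 0.0
```

```bash
cat >> m.py <<'E'
def all_lying(reg=(190,320,200,330)):
    for n in("side","top"):
        im=snap(n); hsv=cv2.cvtColor(im,cv2.COLOR_RGB2HSV); R={}
        for col,z in(("orange",15 if n=="side" else 14),("blue",14)):
            m=cv2.inRange(hsv,*COL[col]); k,l,s,ce=cv2.connectedComponentsWithStats(m)
            R[col]=[back(n,ce[i],z)[:2] for i in range(1,k) if 20<s[i,4]<130]
        for b in R["blue"]:
            if not(380<b[0]<560 and -260<b[1]<230): continue
            for o in R["orange"]:
                v=b-o
                if 60<np.hypot(*v)<74: print(n,"band",b.round(1),"yaw",np.arctan2(v[1],v[0]).round(3),"L",np.hypot(*v).round(1))
E
python3 -c "
from m import *
all_lying(); print(env.state()['eef_pos'])
S,q=col3(.108,[663.9,86.4,90],30); print(q)"
```

```text
side band [430.3  84.2] yaw -0.113 L 66.2
side band [432.7   6.3] yaw 0.272 L 66.1
side band [452.4 -96.1] yaw 0.26 L 66.8
top band [451.4 -94.9] yaw 0.29 L 66.7
[615.59631721  89.31403263 210.9292797 ]
{'orange': [], 'blue': [(44, [341.9, 207.4], [-1.4, 76.0])]}
```

Call:
carry_out --pt "-0.82 -0.01 0 -0.42" --pt "-0.82 -0.01 -0.4 -0.42" --pt "-0.82 -0.01 -0.7 -0.42" --pt "-0.82 -0.01 -0.9 -0.42" --pt "-0.8 -0.01 -0.9 -0.44" --fingers 0.1

```text
t: 44.7
eef_pos: [433.5, 86.8, 83.7]
tcp_rot: [3.141, 0.003, 3.03]
ft_force: [1.0, -0.3, -1.3]
opening: 0.449
grip_force: 0.0
```

Call:
carry_out --pt "0 0 -0.3 0" --pt "0 0 -0.2 0" --pt "0 0 0 0" --pt "0 0 0 0" --pt "0 0 0 0"

```text
t: 45.2
eef_pos: [434.3, 86.8, 59.8]
tcp_rot: [3.141, 0.002, 3.032]
ft_force: [0.2, -0.2, -0.1]
opening: 0.448
grip_force: 0.0
```

Call:
carry_out --pt "-0.23 0 -0.3 0" --pt "-0.23 0 -0.35 0" --pt "0 0 -0.35 0" --pt "0 0 -0.14 0" --pt "0 0 0 0"

```text
t: 45.7
eef_pos: [410.6, 86.8, 2.0]
tcp_rot: [3.142, -0.0, 3.032]
ft_force: [0.4, 0.3, -0.9]
opening: 0.45
grip_force: 0.0
```

Call:
carry_out --pt "0 0 0 0" --pt "0 0 0 0" --pt "0 0 0 0" --pt "0 0 0 0" --pt "0 0 0 0" --fingers 1

```text
t: 46.2
eef_pos: [410.5, 86.8, 2.6]
tcp_rot: [3.141, 0.001, 3.032]
ft_force: [-0.5, -0.5, 6.9]
opening: 0.224
grip_force: 30.0
```

Call:
carry_out --pt "0 0 0.4 0" --pt "0 0 0.5 0" --pt "0 0 0.6 0" --pt "0 0 0.6 0" --pt "0 0 0.2 0"

```text
t: 46.7
eef_pos: [410.9, 86.9, 119.5]
tcp_rot: [3.141, 0.004, 3.032]
ft_force: [1.0, -0.4, -1.4]
opening: 0.221
grip_force: 30.0
```

Call:
carry_out --pt "0.5 -0.48 0 0.28" --pt "0.5 -0.48 0 0.28" --pt "0.5 -0.48 0 0.28" --pt "0.5 -0.48 0 0.28" --pt "0.5 -0.48 0 0.28"

```text
t: 47.2
eef_pos: [535.8, -34.3, 116.3]
tcp_rot: [3.141, -0.001, -3.104]
ft_force: [0.2, 0.4, -0.9]
opening: 0.225
grip_force: 30.0
```

Call:
carry_out --pt "0.5 -0.48 0 0.28" --pt "0.5 -0.48 -0.2 0.28" --pt "0.28 -0.28 -0.3 0.12" --pt "0 0 -0.3 0" --pt "0 0 0 0"

```text
t: 47.7
eef_pos: [598.0, -95.3, 74.3]
tcp_rot: [3.14, -0.004, -3.034]
ft_force: [-0.0, -0.4, 0.3]
opening: 0.221
grip_force: 30.0
```

```bash
python3 -c "
from m import *
tilt()"
```

```text
tcp [598.  -95.3  74.3] open 21.0 F [-0.  -0.4  0.3]
{'orange': [(49, [320.5, 261.7], [-44.2, 85.4])], 'blue': []}
tilt -0.0 L 44.2 g -22.8 tip e -57.2 tip z 82.4
```

Call:
carry_out --pt "0.04 0 -0.12 0" --pt "0 0 -0.12 0" --pt "0 0 -0.12 0" --pt "0 0 -0.12 0" --pt "0 0 -0.1 0"

```text
t: 48.25
eef_pos: [601.3, -95.1, 48.5]
tcp_rot: [-3.141, 0.001, -3.033]
ft_force: [-2.1, 0.6, 5.7]
opening: 0.224
grip_force: 30.0
```

Call:
carry_out --pt "0 0 -0.08 0" --pt "0 0 -0.08 0" --pt "0 0 -0.05 0" --pt "0 0 -0.04 0" --pt "0 0 0 0"

```text
t: 48.75
eef_pos: [601.7, -95.1, 36.2]
tcp_rot: [-3.141, 0.002, -3.033]
ft_force: [-1.1, -1.3, 4.7]
opening: 0.222
grip_force: 30.0
```

```bash
python3 -c "
from m import *
tilt(d=12)"
```

```text
tcp [601.7 -95.1  36.2] open 21.1 F [-1.1 -1.3  4.7]
{'orange': [(53, [321.9, 276.6], [-39.6, 30.2])], 'blue': [(27, [280.3, 285.0], [-144.7, 33.7])]}
tilt 0.49 L 44.8 g -22.2 tip e -51.1 tip z 21.1
```

Call:
carry_out --pt "0 0 -0.08 0" --pt "0 0 -0.07 0" --pt "0 0 0 0" --pt "0 0 0.6 0" --pt "0 0 0.7 0"

```text
t: 49.3
eef_pos: [600.4, -94.9, 92.7]
tcp_rot: [3.14, -0.003, -3.033]
ft_force: [-0.5, 0.3, 0.6]
opening: 0.222
grip_force: 30.0
```

Call:
carry_out --pt "0.7 -0.03 0.3 0" --pt "0.8 -0.04 0.1 0" --pt "0.8 -0.04 0 0" --pt "0.8 -0.04 0 0" --pt "0.52 -0.03 0 0"

```text
t: 49.8
eef_pos: [784.0, -104.0, 112.7]
tcp_rot: [3.141, 0.0, -3.033]
ft_force: [-0.2, -0.4, -0.6]
opening: 0.227
grip_force: 30.0
```

```bash
python3 -c "
from m import *
tilt(d=12)
p=env.state()['eef_pos']; print('tcp e',(p-[685.8,-115,0])@[.994,.108,0])"
```

```text
tcp [ 784.  -104.   112.7] open 21.5 F [-0.2 -0.4 -0.6]
{'orange': [(52, [401.0, 248.4], [-38.4, 104.5])], 'blue': [(727, [441.8, 283.0], [118.9, -72.5])]}
tilt 0.54 L 44.9 g -22.1 tip e -49.5 tip z 94.8
tcp e 100.97347483918574
```

Call:
carry_out --pt "0 0 -0.35 0" --pt "0 0 -0.35 0" --pt "0 0 -0.3 0" --pt "0 0 0 0" --pt "-0.18 -0.02 0 0"

```text
t: 50.35
eef_pos: [773.0, -105.1, 62.6]
tcp_rot: [3.141, -0.0, -3.033]
ft_force: [0.2, 0.1, -0.1]
opening: 0.225
grip_force: 30.0
```

Call:
carry_out --pt "-0.13 -0.01 0.13 0" --pt "-0.14 -0.01 0.12 0" --pt "-0.14 -0.02 0.09 0" --pt "-0.14 -0.02 0.06 0" --pt "0 0 0 0"

```text
t: 50.85
eef_pos: [746.4, -108.5, 86.3]
tcp_rot: [-3.14, 0.005, -3.034]
ft_force: [4.9, 0.5, 1.5]
opening: 0.229
grip_force: 30.0
```

```bash
python3 -c "
from m import *
tilt(d=12)
p=env.state()['eef_pos']; print('tcp e',(p-[685.8,-115,0])@[.994,.108,0])"
```

```text
tcp [ 746.4 -108.5   86.3] open 21.8 F [4.9 0.5 1.5]
{'orange': [(16, [392.6, 261.7], [-14.7, 63.1])], 'blue': [(9, [342.8, 246.9], [-154.5, 153.4]), (642, [438.5, 283.7], [146.3, -71.1])]}
tilt 1.2 L 40.9 g -26.1 tip e -19.4 tip z 48.0
tcp e 60.981982430158396
```

Call:
carry_out --pt "0.1 0 0.4 0" --pt "-0.1 0 0.5 0" --pt "-0.4 0.9 0 0" --pt "-0.4 0.9 0 0" --pt "-0.42 0.98 0 0"

```text
t: 51.4
eef_pos: [684.6, 28.6, 128.5]
tcp_rot: [-3.142, -0.001, -3.035]
ft_force: [0.6, 0.1, -0.7]
opening: 0.225
grip_force: 30.0
```

Call:
carry_out --pt "0 0 0 0" --pt "0 0 0 0" --pt "0 0 0 0" --pt "0 0 0 0" --pt "0 0 0 0"

```text
t: 51.9
eef_pos: [686.2, 26.6, 127.9]
tcp_rot: [3.142, -0.0, -3.035]
ft_force: [0.1, 0.4, 0.1]
opening: 0.225
grip_force: 30.0
```

```bash
cat >> m.py <<'E'
W=[[663.9,86.4],[670.4,28.9],[676.8,-28.6],[682.5,-86.3],[689.0,-144.1]]
def rel(i):
    p=env.state()['eef_pos'][:2]-W[i]; print("rel well",i,(p@[.994,.108]).round(1),(p@[-.108,.994]).round(1))
E
python3 -c "
from m import *
tilt(d=12); rel(1)"
```

```text
tcp [686.2  26.6 127.9] open 21.4 F [0.1 0.4 0.1]
{'orange': [(16, [352.8, 214.5], [-16.9, 104.6])], 'blue': [(31, [340.9, 207.2], [-53.0, 137.7])]}
tilt 1.16 L 41.9 g -25.1 tip e -22.1 tip z 89.7
rel well 1 15.4 -3.8
```

Tip at e = −7, lateral −4. Correct sideways, descend, release, lift, go behind and push.

Call:
carry_out --pt "0 0.08 -0.2 0" --pt "0 0 -0.2 0" --pt "0 0 -0.16 0" --pt "0 0 -0.12 0" --pt "0 0 -0.08 0"

```text
t: 52.45
eef_pos: [685.8, 31.8, 89.2]
tcp_rot: [3.141, -0.001, -3.033]
ft_force: [0.0, -0.0, -0.8]
opening: 0.223
grip_force: 30.0
```

Call:
carry_out --pt "-0.04 0 -0.06 0" --pt "-0.04 0 -0.06 0" --pt "-0.04 0 -0.04 0" --pt "0 0 0 0" --pt "0 0 0 0"

```text
t: 52.95
eef_pos: [680.1, 31.8, 82.4]
tcp_rot: [3.142, 0.0, -3.033]
ft_force: [1.0, 0.0, -1.4]
opening: 0.225
grip_force: 30.0
```

```bash
python3 -c "
from m import *
tilt(d=12); rel(1)"
```

```text
tcp [680.1  31.8  82.4] open 21.4 F [ 1.   0.  -1.4]
{'orange': [(10, [348.8, 225.9], [-14.1, 60.3])], 'blue': [(37, [342.1, 207.6], [-40.9, 130.0])]}
tilt 1.21 L 39.6 g -27.4 tip e -18.7 tip z 45.1
rel well 1 10.0 1.8
```

Call:
carry_out --pt "0 0 0 0" --pt "0 0 0 0" --pt "0 0 0 0" --pt "0 0 0 0" --pt "0 0 0.1 0" --fingers -0.1

```text
t: 53.5
eef_pos: [679.7, 31.8, 86.8]
tcp_rot: [3.141, -0.001, -3.033]
ft_force: [-0.7, -0.6, 0.3]
opening: 0.539
grip_force: 0.0
```

Call:
carry_out --pt "0 0 0.4 0" --pt "0 0 0.6 0" --pt "0 0 0.7 0" --pt "0 0 0.5 0" --pt "0.2 0.02 0.1 0"

```text
t: 54.0
eef_pos: [690.6, 32.7, 206.6]
tcp_rot: [-3.141, 0.005, -3.033]
ft_force: [0.2, 0.0, -0.2]
opening: 0.548
grip_force: 0.0
```

```bash
python3 -c "
from m import *
print(col3(.108,[670.4,28.9,90],50)[1]); rel(1)"
```

```text
{'orange': [(12, [348.8, 225.7], [-5.1, 63.1])], 'blue': [(46, [342.1, 206.2], [-32.5, 136.4]), (52, [363.2, 210.0], [28.6, 109.2])]}
rel well 1 21.8 1.5
```

Same leaning state as before (band at e≈29). Go behind and push.

Call:
carry_out --pt "0.5 0.05 0 0" --pt "0.7 0.05 0 0" --pt "0.38 0.03 -0.1 0" --pt "0 0 -0.85 0" --pt "0 0 -0.9 0" --fingers 1

```text
t: 54.55
eef_pos: [769.5, 39.3, 109.0]
tcp_rot: [-3.141, 0.002, -3.033]
ft_force: [0.3, 0.5, 0.4]
opening: 0.182
grip_force: 0.0
```

Call:
carry_out --pt "-0.2 -0.02 0 0" --pt "-0.2 -0.02 0 0" --pt "-0.2 -0.02 0 0" --pt "-0.2 -0.02 0 0" --pt "-0.2 -0.02 0 0"

```text
t: 55.05
eef_pos: [718.2, 34.2, 109.2]
tcp_rot: [3.141, -0.001, -3.033]
ft_force: [0.1, 0.4, 0.1]
opening: 0.003
grip_force: 0.0
```

Call:
carry_out --pt "-0.2 -0.02 0 0" --pt "-0.2 -0.02 0 0" --pt "-0.16 -0.02 0 0" --pt "0 0 0 0" --pt "0 0 0 0"

```text
t: 55.55
eef_pos: [691.2, 31.2, 109.9]
tcp_rot: [3.142, 0.0, -3.034]
ft_force: [0.1, -0.4, 0.3]
opening: 0.003
grip_force: 0.0
```

```bash
python3 -c "
from m import *
print(col3(.108,[670.4,28.9,90],50)[1]); rel(1)"
```

```text
{'orange': [], 'blue': [(36, [341.3, 206.2], [-34.7, 137.1]), (41, [350.6, 221.8], [-1.9, 76.0])]}
rel well 1 21.1 0.0
```

Call:
carry_out --pt "0.2 0 0.3 0" --pt "0 0 0.8 0" --pt "0 0 0.8 0" --pt "-0.7 -0.1 0.1 0.2" --pt "-0.8 -0.1 0 0.2" --fingers 0.1

```text
t: 56.1
eef_pos: [626.4, 21.2, 210.8]
tcp_rot: [-3.141, 0.003, -2.99]
ft_force: [-0.1, -0.1, -0.5]
opening: 0.369
grip_force: 0.0
```

Call:
carry_out --pt "-0.8 -0.1 -0.1 0.2" --pt "-0.8 -0.1 -0.4 0.2" --pt "-0.8 -0.1 -0.6 0.2" --pt "-0.8 -0.1 -0.8 0.2" --pt "-0.6 -0.02 -0.8 0.2"

```text
t: 56.6
eef_pos: [440.1, 0.6, 79.6]
tcp_rot: [-3.14, 0.003, -2.886]
ft_force: [0.9, 0.3, -1.9]
opening: 0.453
grip_force: 0.0
```

```bash
python3 -c "
from m import *
all_lying(); print(env.state()['eef_pos'],env.state()['tcp_rot'])"
```

```text
side band [432.3   6.7] yaw 0.281 L 66.1
side band [452.3 -96.3] yaw 0.259 L 66.1
[436.07028947   1.24356613  76.60139221] [ 3.13818335 -0.00777468 -2.88671419]
```

Call:
carry_out --pt "-0.25 -0.01 -0.3 0.2" --pt "-0.25 -0.01 -0.4 0.18" --pt "0 0 -0.4 0" --pt "0 0 -0.3 0" --pt "0 0 -0.06 0"

```text
t: 57.2
eef_pos: [417.0, -0.2, 5.8]
tcp_rot: [3.141, -0.0, -2.847]
ft_force: [0.1, 0.7, 0.3]
opening: 0.452
grip_force: 0.0
```

Call:
carry_out --pt "0 0 0 0" --pt "0 0 0 0" --pt "0 0 0 0" --pt "0 0 0 0" --pt "0 0 0 0"

```text
t: 57.7
eef_pos: [416.2, -0.2, 7.0]
tcp_rot: [-3.141, 0.001, -2.847]
ft_force: [0.4, 0.4, 0.1]
opening: 0.452
grip_force: 0.0
```

Call:
carry_out --pt "-0.08 0 -0.08 0" --pt "0 0 0 0" --pt "0 0 0 0" --pt "0 0 0 0" --pt "0 0 0 0"

```text
t: 58.2
eef_pos: [412.1, -0.1, 2.6]
tcp_rot: [3.142, 0.0, -2.847]
ft_force: [-0.8, -0.2, 0.1]
opening: 0.454
grip_force: 0.0
```

Call:
carry_out --pt "0 0 0 0" --pt "0 0 0 0" --pt "0 0 0 0" --pt "0 0 0 0" --pt "0 0 0 0" --fingers 1

```text
t: 58.7
eef_pos: [412.0, -0.1, 2.6]
tcp_rot: [3.142, 0.0, -2.847]
ft_force: [-0.0, -0.6, 0.4]
opening: 0.224
grip_force: 30.0
```

Call:
carry_out --pt "0 0 0.4 0" --pt "0 0 0.5 0" --pt "0 0 0.6 0" --pt "0 0 0.5 0" --pt "0.2 -0.1 0.2 0"

```text
t: 59.2
eef_pos: [421.7, -4.9, 114.6]
tcp_rot: [-3.141, 0.002, -2.847]
ft_force: [-0.4, -0.1, -0.3]
opening: 0.229
grip_force: 30.0
```

Call:
carry_out --pt "0.6 -0.3 0 -0.3" --pt "0.6 -0.3 0 -0.3" --pt "0.6 -0.3 0 -0.3" --pt "0.6 -0.3 0 -0.3" --pt "0.6 -0.3 0 -0.3"

```text
t: 59.7
eef_pos: [572.9, -80.8, 112.5]
tcp_rot: [3.141, -0.0, -3.006]
ft_force: [0.7, 0.8, 0.4]
opening: 0.222
grip_force: 30.0
```

Call:
carry_out --pt "0.5 -0.3 -0.2 -0.28" --pt "0.06 0 -0.3 0" --pt "0 0 -0.3 0" --pt "0 0 0 0" --pt "0 0 0 0"

```text
t: 60.2
eef_pos: [599.4, -94.8, 72.4]
tcp_rot: [3.141, -0.001, -3.033]
ft_force: [-0.1, 0.8, -0.0]
opening: 0.225
grip_force: 30.0
```

```bash
python3 -c "
from m import *
tilt()"
```

```text
tcp [599.4 -94.8  72.4] open 21.3 F [-0.1  0.8 -0. ]
{'orange': [(49, [320.4, 262.2], [-45.6, 82.9])], 'blue': []}
tilt 0.01 L 45.6 g -21.4 tip e -58.6 tip z 79.7
```

Call:
carry_out --pt "0.03 0 -0.12 0" --pt "0 0 -0.12 0" --pt "0 0 -0.12 0" --pt "0 0 -0.1 0" --pt "0 0 -0.1 0"

```text
t: 60.75
eef_pos: [601.8, -95.2, 44.9]
tcp_rot: [-3.141, 0.001, -3.033]
ft_force: [-1.6, 0.9, 5.8]
opening: 0.222
grip_force: 30.0
```

Call:
carry_out --pt "0 0 -0.08 0" --pt "0 0 -0.08 0" --pt "0 0 -0.07 0" --pt "0 0 -0.06 0" --pt "0 0 0 0"

```text
t: 61.25
eef_pos: [601.6, -95.2, 30.2]
tcp_rot: [-3.141, 0.001, -3.033]
ft_force: [-1.3, -0.5, 3.5]
opening: 0.225
grip_force: 30.0
```

```bash
python3 -c "
from m import *
tilt(d=12)"
```

```text
tcp [601.6 -95.2  30.2] open 21.4 F [-1.3 -0.5  3.5]
{'orange': [(48, [322.3, 278.9], [-37.7, 21.1])], 'blue': [(30, [280.0, 285.0], [-145.4, 34.1]), (5, [343.8, 331.6], [48.8, -231.3])]}
tilt 0.57 L 44.7 g -22.3 tip e -48.7 tip z 11.1
```

Call:
carry_out --pt "0 0 -0.05 0" --pt "0 0 0 0" --pt "0 0 0.5 0" --pt "0 0 0.6 0" --pt "0 0 0.4 0"

```text
t: 61.8
eef_pos: [601.8, -95.1, 104.0]
tcp_rot: [-3.141, 0.001, -3.033]
ft_force: [0.1, -1.2, 0.3]
opening: 0.224
grip_force: 30.0
```

Call:
carry_out --pt "0.7 -0.03 0.1 0" --pt "0.8 -0.04 0.1 0" --pt "0.8 -0.04 0 0" --pt "0.8 -0.04 0 0" --pt "0.52 -0.03 0 0"

```text
t: 62.3
eef_pos: [784.4, -104.0, 112.0]
tcp_rot: [3.141, 0.0, -3.033]
ft_force: [-1.3, 0.4, -0.1]
opening: 0.222
grip_force: 30.0
```

```bash
python3 -c "
from m import *
tilt(d=12)
p=env.state()['eef_pos']; print('tcp e',(p-[685.8,-115,0])@[.994,.108,0])"
```

```text
tcp [ 784.4 -104.   112. ] open 21.0 F [-1.3  0.4 -0.1]
{'orange': [(51, [401.2, 249.2], [-37.7, 101.6])], 'blue': [(727, [441.8, 283.1], [118.6, -72.6])]}
tilt 0.59 L 45.4 g -21.6 tip e -48.5 tip z 91.3
tcp e 101.33058421770319
```

Call:
carry_out --pt "0 0 -0.35 0" --pt "0 0 -0.35 0" --pt "0 0 -0.26 0" --pt "0 0 0 0" --pt "-0.2 -0.02 0 0"

```text
t: 62.85
eef_pos: [772.4, -105.0, 64.0]
tcp_rot: [3.141, -0.0, -3.033]
ft_force: [-1.1, -0.3, -0.1]
opening: 0.225
grip_force: 30.0
```

Call:
carry_out --pt "-0.13 -0.01 0.13 0" --pt "-0.14 -0.01 0.12 0" --pt "-0.14 -0.02 0.09 0" --pt "-0.14 -0.02 0.06 0" --pt "0 0 0 0"

```text
t: 63.35
eef_pos: [745.7, -108.3, 87.1]
tcp_rot: [-3.141, 0.004, -3.034]
ft_force: [3.8, -0.2, 1.9]
opening: 0.223
grip_force: 30.0
```

Call:
carry_out --pt "0.1 0 0.4 0" --pt "-0.1 0 0.5 0" --pt "-0.55 0.85 0 0" --pt "-0.54 0.85 0 0" --pt "0 0 0 0"

```text
t: 63.85
eef_pos: [688.0, -19.6, 130.5]
tcp_rot: [3.141, -0.002, -3.03]
ft_force: [0.4, -0.7, -0.4]
opening: 0.221
grip_force: 30.0
```

```bash
python3 -c "
from m import *
tilt(d=12); rel(2)"
```

```text
tcp [688.  -19.6 130.5] open 21.0 F [ 0.4 -0.7 -0.4]
{'orange': [(17, [359.2, 226.1], [-17.1, 107.5])], 'blue': [(33, [342.2, 206.4], [-71.3, 184.6]), (22, [348.6, 221.5], [-48.3, 130.5])]}
tilt 1.15 L 41.7 g -25.3 tip e -22.4 tip z 92.6
rel well 2 13.7 5.4
```

Call:
carry_out --pt "0 0 0 0" --pt "0 0 0 0" --pt "0 0 0 0" --pt "0 0 0 0" --pt "0 0 0 0"

```text
t: 64.4
eef_pos: [691.1, -24.5, 129.4]
tcp_rot: [3.141, -0.0, -3.034]
ft_force: [0.6, -0.9, -1.2]
opening: 0.224
grip_force: 30.0
```

Call:
carry_out --pt "0.01 -0.05 -0.2 0" --pt "0 0 -0.2 0" --pt "0 0 -0.16 0" --pt "0 0 -0.14 0" --pt "0 0 -0.1 0"

```text
t: 64.9
eef_pos: [691.3, -26.4, 88.5]
tcp_rot: [3.141, -0.001, -3.033]
ft_force: [0.4, 0.1, 0.1]
opening: 0.221
grip_force: 30.0
```

Call:
carry_out --pt "-0.04 0 -0.06 0" --pt "-0.04 0 -0.06 0" --pt "-0.04 0 -0.04 0" --pt "0 0 0 0" --pt "0 0 0 0"

```text
t: 65.4
eef_pos: [685.7, -26.5, 81.8]
tcp_rot: [-3.142, 0.001, -3.033]
ft_force: [1.4, -0.5, 0.6]
opening: 0.225
grip_force: 30.0
```

Call:
carry_out --pt "0 0 0 0" --pt "0 0 0 0" --pt "0 0 0 0" --pt "0 0 0 0" --pt "0 0 0.1 0" --fingers -0.1

```text
t: 65.9
eef_pos: [685.1, -26.4, 86.1]
tcp_rot: [3.141, -0.001, -3.033]
ft_force: [-0.6, -0.4, -0.8]
opening: 0.539
grip_force: 0.0
```

Call:
carry_out --pt "0 0 0.4 0" --pt "0 0 0.6 0" --pt "0 0 0.7 0" --pt "0 0 0.5 0" --pt "0.2 0.02 0.1 0"

```text
t: 66.4
eef_pos: [696.1, -25.6, 206.0]
tcp_rot: [-3.14, 0.005, -3.034]
ft_force: [0.4, 0.7, -0.4]
opening: 0.547
grip_force: 0.0
```

```bash
python3 -c "
from m import *
print(col3(.108,[676.8,-28.6,90],50)[1]); rel(2)"
```

```text
{'orange': [(9, [357.9, 241.3], [-5.6, 62.0])], 'blue': [(47, [342.2, 206.3], [-63.4, 192.4]), (38, [351.2, 222.4], [-33.2, 133.9]), (49, [372.3, 225.6], [26.4, 108.0])]}
rel well 2 20.8 0.9
```

Call:
carry_out --pt "0.5 0.05 0 0" --pt "0.7 0.05 0 0" --pt "0.38 0.03 -0.1 0" --pt "0 0 -0.85 0" --pt "0 0 -0.9 0" --fingers 1

```text
t: 66.95
eef_pos: [775.0, -18.9, 108.5]
tcp_rot: [-3.141, 0.002, -3.033]
ft_force: [0.2, -0.6, -1.6]
opening: 0.189
grip_force: 0.0
```

Call:
carry_out --pt "-0.2 -0.02 0 0" --pt "-0.2 -0.02 0 0" --pt "-0.2 -0.02 0 0" --pt "-0.2 -0.02 0 0" --pt "-0.2 -0.02 0 0"

```text
t: 67.45
eef_pos: [723.7, -24.0, 108.6]
tcp_rot: [3.141, -0.001, -3.033]
ft_force: [1.1, 0.3, -0.7]
opening: 0.003
grip_force: 0.0
```

Call:
carry_out --pt "-0.2 -0.02 0 0" --pt "-0.2 -0.02 0 0" --pt "-0.16 -0.02 0 0" --pt "0 0 0 0" --pt "0 0 0 0"

```text
t: 67.95
eef_pos: [696.7, -27.0, 109.3]
tcp_rot: [-3.142, 0.0, -3.034]
ft_force: [0.2, -0.2, 0.7]
opening: 0.0
grip_force: 0.0
```

```bash
python3 -c "
from m import *
print(col3(.108,[676.8,-28.6,90],50)[1]); rel(2)"
```

```text
{'orange': [], 'blue': [(40, [342.2, 206.2], [-63.5, 192.5]), (34, [350.3, 222.1], [-35.8, 135.5]), (41, [359.7, 237.4], [-2.5, 75.0])]}
rel well 2 20.1 -0.5
```

Call:
carry_out --pt "0.2 0 0.3 0" --pt "0 0 0.8 0" --pt "0 0 0.8 0" --pt "-0.7 -0.2 0.1 0.2" --pt "-0.8 -0.2 0 0.2" --fingers 0.1

```text
t: 68.5
eef_pos: [631.9, -47.0, 210.3]
tcp_rot: [-3.141, 0.003, -2.99]
ft_force: [0.4, -1.3, -0.5]
opening: 0.367
grip_force: 0.0
```

Call:
carry_out --pt "-0.8 -0.2 -0.1 0.2" --pt "-0.8 -0.2 -0.4 0.2" --pt "-0.8 -0.2 -0.6 0.2" --pt "-0.8 -0.2 -0.6 0.2" --pt "-0.3 -0.1 -0.4 0.2"

```text
t: 69.0
eef_pos: [454.9, -91.5, 104.2]
tcp_rot: [3.14, -0.002, -2.887]
ft_force: [0.7, -1.1, 0.3]
opening: 0.448
grip_force: 0.0
```

```bash
python3 -c "
from m import *
all_lying(); print(env.state()['eef_pos'],env.state()['tcp_rot'])"
```

```text
side band [452.2 -96.5] yaw 0.257 L 67.1
[455.98308957 -91.66727828 103.78676061] [ 3.13917615 -0.00344734 -2.88789914]
```

Call:
carry_out --pt "-0.25 -0.1 -0.3 0.15" --pt "-0.25 -0.1 -0.5 0.15" --pt "0 0 -0.5 0" --pt "0 0 -0.4 0" --pt "0 0 0 0"

```text
t: 69.6
eef_pos: [434.0, -101.5, 19.1]
tcp_rot: [3.14, -0.001, -2.856]
ft_force: [-0.4, 0.2, 0.9]
opening: 0.452
grip_force: 0.0
```

Call:
carry_out --pt "0 0 -0.2 0" --pt "0 0 -0.12 0" --pt "0 0 0 0" --pt "0 0 0 0" --pt "0 0 0 0"

```text
t: 70.1
eef_pos: [433.3, -101.6, 4.7]
tcp_rot: [-3.141, 0.001, -2.855]
ft_force: [-0.0, -0.3, 0.2]
opening: 0.448
grip_force: 0.0
```

Call:
carry_out --pt "0 0 0 0" --pt "0 0 0 0" --pt "0 0 0 0" --pt "0 0 0 0" --pt "0 0 0 0" --fingers 1

```text
t: 70.6
eef_pos: [433.1, -101.6, 4.4]
tcp_rot: [3.142, 0.0, -2.855]
ft_force: [-0.5, -0.4, 2.0]
opening: 0.22
grip_force: 30.0
```

Call:
carry_out --pt "0 0 0.4 0" --pt "0 0 0.5 0" --pt "0 0 0.6 0" --pt "0 0 0.5 0" --pt "0.2 0 0.2 0"

```text
t: 71.1
eef_pos: [442.9, -101.6, 116.3]
tcp_rot: [-3.141, 0.001, -2.856]
ft_force: [0.1, -0.7, -0.7]
opening: 0.222
grip_force: 30.0
```

Call:
carry_out --pt "0.6 0.02 0 -0.3" --pt "0.6 0.03 0 -0.3" --pt "0.6 0.03 0 -0.3" --pt "0.6 0.03 0 -0.3" --pt "0.6 0.03 0 -0.3"

```text
t: 71.6
eef_pos: [594.1, -94.3, 114.1]
tcp_rot: [3.141, -0.0, -3.014]
ft_force: [-0.1, 0.3, -0.6]
opening: 0.222
grip_force: 30.0
```

Call:
carry_out --pt "0.16 0 -0.2 -0.2" --pt "0 0 -0.3 0" --pt "0 0 -0.3 0" --pt "0 0 0 0" --pt "0 0 0 0"

```text
t: 72.1
eef_pos: [600.6, -94.6, 74.1]
tcp_rot: [3.141, -0.001, -3.034]
ft_force: [1.2, 0.0, 0.2]
opening: 0.226
grip_force: 30.0
```

Call:
carry_out --pt "0 0 -0.12 0" --pt "0 0 -0.12 0" --pt "0 0 -0.12 0" --pt "0 0 -0.1 0" --pt "0 0 -0.1 0"

```text
t: 72.6
eef_pos: [601.4, -94.8, 46.6]
tcp_rot: [-3.141, 0.001, -3.034]
ft_force: [-0.8, -0.7, 5.6]
opening: 0.225
grip_force: 30.0
```

Call:
carry_out --pt "0 0 -0.08 0" --pt "0 0 -0.08 0" --pt "0 0 -0.07 0" --pt "0 0 -0.06 0" --pt "0 0 0 0"

```text
t: 73.1
eef_pos: [601.2, -94.7, 31.9]
tcp_rot: [-3.141, 0.001, -3.034]
ft_force: [-1.3, -1.2, 3.6]
opening: 0.222
grip_force: 30.0
```

```bash
python3 -c "
from m import *
tilt(d=12)"
```

```text
tcp [601.2 -94.7  31.9] open 21.1 F [-1.3 -1.2  3.6]
{'orange': [(47, [321.5, 279.3], [-39.0, 19.6])], 'blue': []}
tilt 0.61 L 47.6 g -19.4 tip e -49.7 tip z 9.1
```

Call:
carry_out --pt "0 0 -0.04 0" --pt "0 0 0 0" --pt "0 0 0.5 0" --pt "0 0 0.6 0" --pt "0 0 0.4 0"

```text
t: 73.65
eef_pos: [601.3, -94.6, 106.2]
tcp_rot: [-3.141, 0.001, -3.033]
ft_force: [0.9, -0.1, -0.8]
opening: 0.226
grip_force: 30.0
```

Call:
carry_out --pt "0.7 -0.03 0.1 0" --pt "0.8 -0.04 0.1 0" --pt "0.8 -0.04 0 0" --pt "0.8 -0.04 0 0" --pt "0.54 -0.03 0 0"

```text
t: 74.15
eef_pos: [785.0, -103.4, 114.2]
tcp_rot: [3.141, 0.0, -3.033]
ft_force: [-0.9, -0.4, -0.8]
opening: 0.223
grip_force: 30.0
```

```bash
python3 -c "
from m import *
tilt(d=12)
p=env.state()['eef_pos']; print('tcp e',(p-[685.8,-115,0])@[.994,.108,0])"
```

```text
tcp [ 785.  -103.4  114.2] open 21.1 F [-0.9 -0.4 -0.8]
{'orange': [(50, [400.5, 249.1], [-40.0, 101.7])], 'blue': [(42, [359.9, 237.5], [-154.2, 171.2]), (728, [441.8, 283.0], [118.3, -72.9])]}
tilt 0.6 L 48.5 g -18.5 tip e -50.7 tip z 91.3
tcp e 102.02471508972826
```

Call:
carry_out --pt "0 0 -0.35 0" --pt "0 0 -0.35 0" --pt "0 0 -0.26 0" --pt "0 0 0 0" --pt "-0.18 -0.02 0 0"

```text
t: 74.7
eef_pos: [773.9, -104.5, 66.4]
tcp_rot: [3.141, -0.0, -3.033]
ft_force: [-0.4, -0.2, -0.1]
opening: 0.225
grip_force: 30.0
```

Call:
carry_out --pt "-0.13 -0.01 0.13 0" --pt "-0.14 -0.01 0.12 0" --pt "-0.14 -0.02 0.09 0" --pt "-0.15 -0.02 0.06 0" --pt "0 0 0 0"

```text
t: 75.2
eef_pos: [746.6, -107.8, 89.9]
tcp_rot: [-3.14, 0.005, -3.034]
ft_force: [4.1, -0.2, 1.8]
opening: 0.221
grip_force: 30.0
```

Call:
carry_out --pt "0.1 0 0.4 0" --pt "-0.1 0 0.5 0" --pt "-0.48 0.24 0 0" --pt "-0.48 0.22 0 0" --pt "0 0 0 0"

```text
t: 75.7
eef_pos: [695.6, -83.4, 133.0]
tcp_rot: [3.141, -0.001, -3.033]
ft_force: [1.0, -0.1, -0.1]
opening: 0.221
grip_force: 30.0
```

Call:
carry_out --pt "0 0 0 0" --pt "0 0 0 0" --pt "0 0 0 0" --pt "0 0 0 0" --pt "0 0 0 0"

```text
t: 76.2
eef_pos: [698.2, -84.7, 131.5]
tcp_rot: [3.141, -0.0, -3.034]
ft_force: [-0.4, 0.2, -0.7]
opening: 0.224
grip_force: 30.0
```

```bash
python3 -c "
from m import *
tilt(d=12); rel(3)"
```

```text
tcp [698.2 -84.7 131.5] open 21.2 F [-0.4  0.2 -0.7]
{'orange': [(25, [371.6, 245.4], [-17.5, 103.8])], 'blue': [(48, [342.2, 206.1], [-109.7, 249.4]), (38, [350.9, 222.4], [-82.5, 195.0]), (37, [359.0, 237.5], [-55.3, 140.3]), (15, [342.0, 246.3], [-95.3, 123.0])]}
tilt 1.18 L 46.1 g -20.9 tip e -22.4 tip z 88.8
rel well 3 15.7 -0.1
```

Call:
carry_out --pt "0.01 0 -0.2 0" --pt "0 0 -0.2 0" --pt "0 0 -0.16 0" --pt "0 0 -0.12 0" --pt "0 0 -0.08 0"

```text
t: 76.75
eef_pos: [698.4, -84.5, 92.8]
tcp_rot: [3.141, -0.001, -3.033]
ft_force: [-0.3, 0.3, 0.8]
opening: 0.228
grip_force: 30.0
```

Call:
carry_out --pt "-0.04 0 -0.06 0" --pt "-0.04 0 -0.06 0" --pt "-0.04 0 -0.04 0" --pt "0 0 0 0" --pt "0 0 0 0"

```text
t: 77.25
eef_pos: [692.8, -84.6, 86.0]
tcp_rot: [-3.142, 0.001, -3.033]
ft_force: [2.6, 1.5, -1.2]
opening: 0.222
grip_force: 30.0
```

Call:
carry_out --pt "0 0 0 0" --pt "0 0 0 0" --pt "0 0 0 0" --pt "0 0 0 0" --pt "0 0 0.1 0" --fingers -0.1

```text
t: 77.75
eef_pos: [692.2, -84.5, 90.3]
tcp_rot: [3.141, -0.001, -3.033]
ft_force: [0.8, -0.8, -0.2]
opening: 0.539
grip_force: 0.0
```

Call:
carry_out --pt "0 0 0.4 0" --pt "0 0 0.6 0" --pt "0 0 0.7 0" --pt "0 0 0.5 0" --pt "0.2 0.02 0.1 0"

```text
t: 78.25
eef_pos: [703.1, -83.8, 210.3]
tcp_rot: [-3.14, 0.005, -3.034]
ft_force: [0.8, -0.6, 0.8]
opening: 0.553
grip_force: 0.0
```

```bash
python3 -c "
from m import *
print(col3(.108,[682.5,-86.3,90],50)[1]); rel(3)"
```

```text
{'orange': [(12, [367.9, 257.8], [-4.6, 61.7])], 'blue': [(40, [350.9, 222.3], [-66.6, 195.0]), (41, [360.0, 237.6], [-36.7, 139.4]), (62, [383.2, 241.8], [27.8, 107.6])]}
rel well 3 22.0 0.3
```

Call:
carry_out --pt "0.5 0.05 0 0" --pt "0.7 0.05 0 0" --pt "0.38 0.03 -0.1 0" --pt "0 0 -0.88 0" --pt "0 0 -0.92 0" --fingers 1

```text
t: 78.8
eef_pos: [782.1, -77.0, 110.0]
tcp_rot: [-3.141, 0.002, -3.033]
ft_force: [0.2, -0.3, -1.6]
opening: 0.189
grip_force: 0.0
```

Call:
carry_out --pt "-0.2 -0.02 0 0" --pt "-0.2 -0.02 0 0" --pt "-0.2 -0.02 0 0" --pt "-0.2 -0.02 0 0" --pt "-0.2 -0.02 0 0"

```text
t: 79.3
eef_pos: [730.8, -82.1, 110.3]
tcp_rot: [3.141, -0.001, -3.033]
ft_force: [0.2, -0.3, 0.5]
opening: 0.005
grip_force: 0.0
```

Call:
carry_out --pt "-0.2 -0.02 0 0" --pt "-0.2 -0.02 0 0" --pt "-0.17 -0.02 0 0" --pt "0 0 0 0" --pt "0 0 0 0"

```text
t: 79.8
eef_pos: [703.2, -85.1, 111.0]
tcp_rot: [-3.142, 0.0, -3.034]
ft_force: [-0.5, 0.5, -0.5]
opening: 0.005
grip_force: 0.0
```

Call:
carry_out --pt "0.2 0 0.3 0" --pt "0 0 0.8 0" --pt "0 0 0.8 0" --pt "-0.7 -0.2 0.1 0" --pt "-0.8 -0.2 0 0" --fingers -0.5

```text
t: 80.3
eef_pos: [638.5, -105.1, 212.0]
tcp_rot: [-3.14, 0.003, -3.032]
ft_force: [0.4, -0.3, -0.7]
opening: 0.365
grip_force: 0.0
```

```bash
cat >> fit.py <<'E'
def lm(im,c,r):
    m=cv2.inRange(cv2.cvtColor(im,cv2.COLOR_RGB2HSV),(0,0,110),(180,60,255)); k=np.zeros_like(m); cv2.circle(k,c,r,255,-1); m&=k
    ct,_=cv2.findContours(m,cv2.RETR_EXTERNAL,cv2.CHAIN_APPROX_NONE); o=np.zeros_like(m); cv2.drawContours(o,[max(ct,key=cv2.contourArea)],-1,255,-1); return o/255.
L=[box(-50,50,-22,22,0,24)]
E
python3 - <<'E'
from fit import *
print(col3(.108,[682.5,-86.3,90],50)[1])
print("log",fit(L,{"side":lm(snap("side"),(288,384),34)},(428,-350,-.28)))
r=blob(snap("side"),"red",(295,120),20)[0]; print("knob side",r,env.state()["eef_pos"],env.state()["tcp_rot"])
E
```

```text
{'orange': [], 'blue': [(9, [343.4, 208.2], [-90.2, 242.3]), (40, [350.8, 222.3], [-67.0, 195.2]), (38, [370.0, 254.4], [-0.8, 72.7])]}
log (array([ 4.26536e+02, -3.49097e+02, -2.82000e-01]), np.float64(0.965))
knob side [292.44545455 119.1       ] [ 637.03769406 -105.47816984  211.56420917] [-3.14154684e+00  3.30777366e-04 -3.03450195e+00]
```

Call:
carry_out --pt "-0.42 -0.49 0 -0.38" --pt "-0.42 -0.49 0 -0.38" --pt "-0.42 -0.49 0 -0.38" --pt "-0.42 -0.49 0 -0.38" --pt "-0.42 -0.49 0 -0.38"

```text
t: 80.95
eef_pos: [533.5, -228.6, 210.7]
tcp_rot: [-3.141, 0.001, 3.05]
ft_force: [0.7, -0.1, -0.3]
opening: 0.748
grip_force: 0.0
```

Call:
carry_out --pt "-0.42 -0.49 -0.3 -0.38" --pt "-0.42 -0.49 -0.5 -0.38" --pt "-0.42 -0.49 -0.6 -0.38" --pt "-0.42 -0.49 -0.6 -0.38" --pt "-0.42 -0.49 -0.6 -0.36"

```text
t: 81.45
eef_pos: [428.4, -351.6, 79.6]
tcp_rot: [-3.141, 0.001, 2.853]
ft_force: [1.1, -0.3, 0.7]
opening: 0.753
grip_force: 0.0
```

Call:
carry_out --pt "0 0 -0.2 0" --pt "0 0 -0.2 0" --pt "0 0 0 0" --pt "0 0 0 0" --pt "0 0 0 0"

```text
t: 81.95
eef_pos: [429.1, -349.8, 61.7]
tcp_rot: [-3.141, 0.001, 2.855]
ft_force: [0.2, 0.8, -0.1]
opening: 0.752
grip_force: 0.0
```

Call:
carry_out --pt "-0.03 0 -0.4 0" --pt "0 0 -0.4 0" --pt "0 0 -0.24 0" --pt "0 0 -0.08 0" --pt "0 0 0 0"

```text
t: 82.45
eef_pos: [426.8, -350.0, 4.8]
tcp_rot: [3.141, -0.0, 2.854]
ft_force: [0.2, 0.3, 0.5]
opening: 0.749
grip_force: 0.0
```

Call:
carry_out --pt "0 0 0 0" --pt "0 0 0 0" --pt "0 0 0 0" --pt "0 0 0 0" --pt "0 0 0 0" --fingers 1

```text
t: 82.95
eef_pos: [426.7, -350.2, 5.1]
tcp_rot: [-3.141, 0.0, 2.854]
ft_force: [0.1, 1.0, 3.7]
opening: 0.462
grip_force: 30.0
```

Call:
carry_out --pt "0 0 0.3 0" --pt "0 0 0.6 0" --pt "0 0 0.8 0" --pt "0 0 0.8 0" --pt "0 0 0.3 0"

```text
t: 83.45
eef_pos: [427.2, -350.7, 148.3]
tcp_rot: [-3.14, 0.004, 2.854]
ft_force: [-0.1, -0.4, -1.3]
opening: 0.461
grip_force: 30.0
```

Call:
carry_out --pt "0.5 0.1 0 0.14" --pt "0.8 0.17 0 0.16" --pt "0.8 0.17 0 0.16" --pt "0.8 0.17 0 0.15" --pt "0.57 0.13 0 0.12"

```text
t: 83.95
eef_pos: [602.1, -312.1, 144.4]
tcp_rot: [3.141, -0.0, 2.932]
ft_force: [0.2, 0.3, -2.0]
opening: 0.461
grip_force: 30.0
```

Call:
carry_out --pt "0 0 0 0" --pt "0 0 0 0" --pt "0 0 0 0" --pt "0 0 0 0" --pt "0 0 0 0"

```text
t: 84.45
eef_pos: [599.4, -313.5, 145.0]
tcp_rot: [3.142, 0.0, 2.929]
ft_force: [-0.5, 0.5, -1.5]
opening: 0.46
grip_force: 30.0
```

Call:
carry_out --pt "0.08 0.02 -0.2 0" --pt "0 0 -0.2 0" --pt "0 0 -0.2 0" --pt "0 0 -0.06 0" --pt "0 0 0 0"

```text
t: 84.95
eef_pos: [603.8, -311.9, 110.8]
tcp_rot: [3.141, -0.001, 2.93]
ft_force: [0.1, -0.3, -0.2]
opening: 0.465
grip_force: 30.0
```

Call:
carry_out --pt "0 0 -0.08 0" --pt "0 0 -0.08 0" --pt "0 0 -0.08 0" --pt "0 0 -0.07 0" --pt "0 0 -0.06 0"

```text
t: 85.45
eef_pos: [604.0, -312.2, 94.1]
tcp_rot: [-3.141, 0.001, 2.93]
ft_force: [-4.5, 1.5, 6.0]
opening: 0.461
grip_force: 30.0
```

```bash
python3 - <<'E'
from m import *
st=env.state(); print(st["eef_pos"],st["ft_force"],st["opening"])
S=snap("side"); cv2.imwrite("pics/e1.png",cv2.resize(S[270:390,310:470],(640,480),interpolation=cv2.INTER_CUBIC)[:,:,::-1])
E
```

```text
[ 604.00289009 -312.15230783   94.12338238] [-4.50287738  1.54314339  5.98097341] 0.4612660015987609
```

View pics/e1.png

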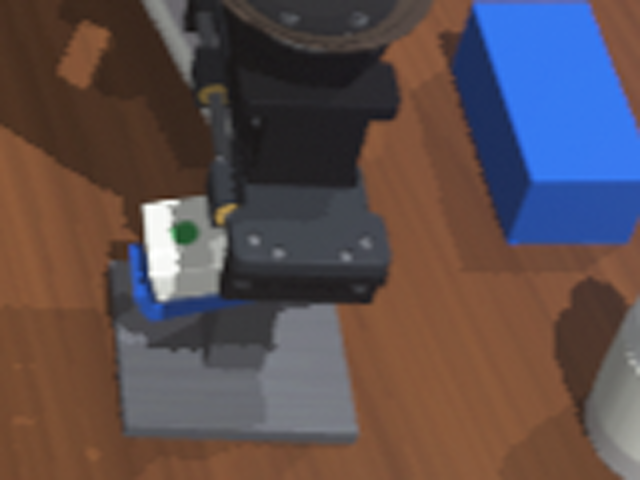

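Call:
carry_out --pt "0 0 -0.05 0" --pt "0 0 -0.04 0" --pt "0 0 0 0" --pt "0 0 0 0" --pt "0 0 0 0"

```text
t: 86.0
eef_pos: [604.2, -312.2, 89.5]
tcp_rot: [-3.141, 0.001, 2.93]
ft_force: [-3.7, 2.3, 6.5]
opening: 0.462
grip_force: 30.0
```

Call:
carry_out --pt "0 0 0 0" --pt "0 0 0 0" --pt "0 0 0 0" --pt "0 0 0 0" --pt "0 0 0.1 0" --fingers -0.4

```text
t: 86.5
eef_pos: [603.8, -311.9, 93.2]
tcp_rot: [3.141, -0.001, 2.93]
ft_force: [0.1, -0.0, -0.7]
opening: 0.698
grip_force: 0.0
```

Call:
carry_out --pt "0 0 0.4 0" --pt "0 0 0.8 0" --pt "0 0 0.8 0" --pt "0 0.7 0.4 0" --pt "0 0.9 0 0"

```text
t: 87.0
eef_pos: [604.9, -233.1, 217.4]
tcp_rot: [-3.14, 0.006, 2.928]
ft_force: [0.8, 0.7, 0.4]
opening: 0.699
grip_force: 0.0
```

Call:
carry_out --pt "0 0.9 0 0.3" --pt "0 0.9 0 0.3" --pt "0 0.9 0 0.3" --pt "0 0.5 0 0.3" --pt "0 0 0 0"

```text
t: 87.5
eef_pos: [604.0, -69.1, 214.4]
tcp_rot: [3.141, 0.0, 3.06]
ft_force: [-0.3, -0.6, 0.2]
opening: 0.704
grip_force: 0.0
```

```bash
python3 - <<'E'
from fit import *
S=snap("side","f1.png");T=snap("top")
R=np.array([[np.cos(.4),0,-np.sin(.4)],[0,1,0],[np.sin(.4),0,np.cos(.4)]])
Lt=[box(-50,50,-22,22,0,24)@R.T+[0,0,85]]
c=proj("top",[606,-313,95])[0].astype(int).tolist(); d=proj("side",[606,-313,95])[0].astype(int).tolist()
print("log top",fit(Lt,{"top":lm(T,c,28)},(606,-313,-.21)),"side",fit(Lt,{"side":lm(S,d,32)},(606,-313,-.21)))
h=cv2.cvtColor(S,cv2.COLOR_RGB2HSV); m=cv2.inRange(h,*COL["blue"])
for w in W:
    x,y=proj("side",[*w,88])[0].astype(int); k,l,s,ce=cv2.connectedComponentsWithStats(m[y-12:y+12,x-10:x+10]); print([plane("side",ce[i]+[x-10,y-12],np.array([*w,90.]),.108).tolist()+[int(s[i,4])] for i in range(1,k)])
print("knob",blob(S,"red",(295,120),20),blob(T,"red",(160,160),20),env.state()["eef_pos"],env.state()["tcp_rot"])
E
```

```text
log top (array([ 6.09048e+02, -3.14659e+02, -1.82000e-01]), np.float64(0.867)) side (array([ 6.08374e+02, -3.10721e+02, -1.97000e-01]), np.float64(0.954))
[[-4.2, 72.4, 5]]
[[-32.8, 128.3, 3], [-0.2, 72.8, 37]]
[[-29.7, 131.4, 19], [-2.1, 74.6, 41]]
[[-31.6, 135.6, 10], [0.4, 72.1, 33]]
[[-33.2, 137.2, 4]]
knob (array([292.35714286, 119.09821429]), np.int32(112)) (array([160.67567568, 160.69369369]), np.int32(111)) [604.23785631 -71.93988129 214.1919771 ] [-3.14139436e+00  6.31225734e-04  3.05663268e+00]
```

View pics/f1.png

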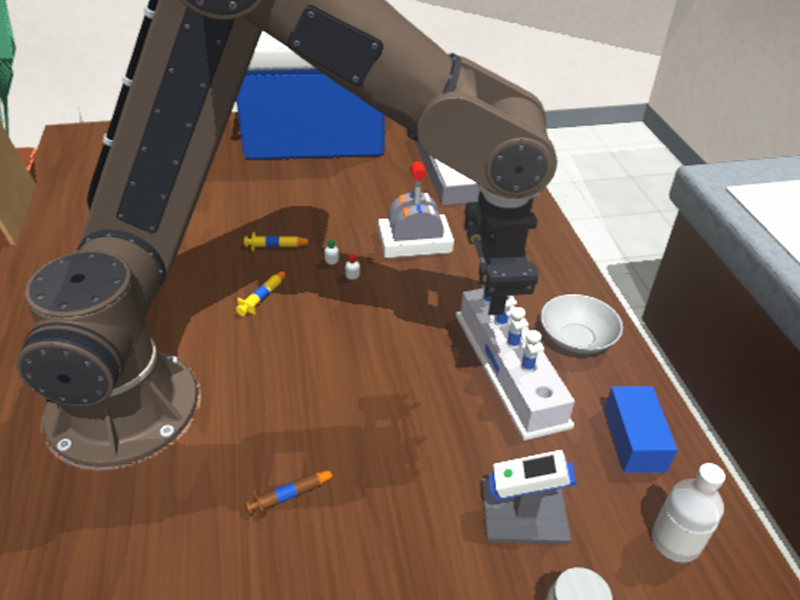

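Call:
carry_out --pt "-0.03 0.6 0.3 0.05" --pt "-0.03 0.75 0.1 0.05" --pt "-0.03 0.75 0 0.05" --pt "-0.03 0.75 0 0.05" --pt "-0.03 0.75 0 0.05" --fingers -0.3

```text
t: 88.1
eef_pos: [596.9, 107.8, 233.9]
tcp_rot: [-3.142, 0.0, 3.08]
ft_force: [0.7, 0.5, 0.6]
opening: 0.649
grip_force: 0.0
```

Call:
carry_out --pt "-0.03 0.75 0 0.05" --pt "-0.03 0.75 0 0.05" --pt "-0.03 0.75 0 0.05" --pt "-0.03 0.75 0 0.05" --pt "-0.03 0.75 0 0.05"

```text
t: 88.6
eef_pos: [589.8, 295.5, 233.8]
tcp_rot: [-3.142, 0.0, 3.106]
ft_force: [1.3, -0.7, -0.7]
opening: 0.648
grip_force: 0.0
```

Call:
carry_out --pt "-0.03 0.75 0 0.03" --pt "-0.02 0.7 0 0" --pt "0 0 0 0" --pt "0 0 0 0" --pt "0 0 0 0"

```text
t: 89.1
eef_pos: [587.3, 366.3, 233.7]
tcp_rot: [-3.141, -0.0, 3.11]
ft_force: [-0.1, -0.0, 0.1]
opening: 0.652
grip_force: 0.0
```

Call:
carry_out --pt "0 0.04 -0.5 0" --pt "0 0 -0.5 0" --pt "0 0 -0.46 0" --pt "0 0 0 0" --pt "0 0 0 0"

```text
t: 89.6
eef_pos: [587.3, 369.0, 161.5]
tcp_rot: [3.142, 0.0, 3.11]
ft_force: [0.0, 0.5, 0.9]
opening: 0.651
grip_force: 0.0
```

Call:
carry_out --pt "0 0 0 0" --pt "0 0 0 0" --pt "0 0 0 0" --pt "0 0 0 0" --pt "0 0 0 0" --fingers 1

```text
t: 90.1
eef_pos: [586.6, 369.1, 161.3]
tcp_rot: [-3.14, 0.0, 3.111]
ft_force: [-0.7, -5.9, 2.8]
opening: 0.335
grip_force: 30.0
```

Call:
carry_out --pt "-0.26 0 -0.01 0" --pt "-0.26 0 -0.04 0" --pt "-0.25 0 -0.06 0" --pt "-0.24 0 -0.09 0" --pt "-0.23 0 -0.12 0"

```text
t: 90.6
eef_pos: [525.3, 371.0, 146.5]
tcp_rot: [3.138, 0.004, 3.111]
ft_force: [0.4, 5.5, 9.3]
opening: 0.336
grip_force: 30.0
```

Call:
carry_out --pt "0 0 0 0" --pt "0 0 0 0" --pt "0 0 0 0" --pt "0 0 0 0" --pt "0 0 0 0"

```text
t: 91.1
eef_pos: [524.1, 371.1, 145.9]
tcp_rot: [3.139, 0.0, 3.112]
ft_force: [-5.3, 5.1, 7.8]
opening: 0.333
grip_force: 30.0
```

Call:
carry_out --pt "0 0 0 0" --pt "0 0 0 0" --pt "0 0 0.2 0" --pt "0 0 0.6 0" --pt "0 0 0.8 0" --fingers -0.3

```text
t: 91.6
eef_pos: [524.1, 369.4, 224.7]
tcp_rot: [-3.14, -0.003, 3.111]
ft_force: [-0.7, -0.2, 0.0]
opening: 0.643
grip_force: 0.0
```

Call:
carry_out --pt "-0.3 -0.7 0.2 0" --pt "-0.3 -0.8 0 0" --pt "-0.3 -0.8 0 0" --pt "-0.3 -0.8 0 0" --pt "0 0 0 0"

```text
t: 92.1
eef_pos: [463.1, 211.7, 235.8]
tcp_rot: [-3.141, -0.0, 3.109]
ft_force: [0.0, 0.2, 0.1]
opening: 0.649
grip_force: 0.0
```

```bash
python3 - <<'E'
from m import *
T=snap("top");S=snap("side")
r=blob(T,"red",(162,176),22);s=blob(S,"red",(270,130),26);print(r,s)
if r[0] is not None and s[0] is not None:
    q=tri(r[0],s[0]); print(q.round(1),np.arctan2(q[0]-586,q[2]-50))
for t in(-.4,-.5,-.6): print(t,proj("top",[586+130*np.sin(t),370,50+130*np.cos(t)]).round(1),proj("side",[586+130*np.sin(t),370,50+130*np.cos(t)]).round(1))
E
```

```text
(None, 0) (array([276.875, 127.875]), np.int32(8))
-0.4 [[161.4 180. ]] [[275.3 124.3]]
-0.5 [[161.7 184.5]] [[271.3 126.3]]
-0.6 [[162.2 188.9]] [[267.6 128.6]]
```

Call:
carry_out --pt "0 -0.9 0 0" --pt "0 -0.9 0 0" --pt "0 -0.9 0 0" --pt "0 -0.9 0 0" --pt "0 -0.9 0 0"

```text
t: 92.7
eef_pos: [465.3, -11.2, 235.1]
tcp_rot: [3.142, 0.001, 3.113]
ft_force: [0.3, 0.8, -0.0]
opening: 0.654
grip_force: 0.0
```

```bash
python3 - <<'E'
from fit import *
T=snap("top");S=snap("side")
r=blob(T,"red",(162,180),22);s=blob(S,"red",(272,127),22);print(r,s)
if r[0] is not None and s[0] is not None:
    q=tri(r[0],s[0]); print(q.round(1),np.arctan2(q[0]-586,q[2]-50))
R=np.array([[np.cos(.4),0,-np.sin(.4)],[0,1,0],[np.sin(.4),0,np.cos(.4)]])
Lt=[box(-50,50,-22,22,0,24)@R.T+[0,0,85]]; d=proj("side",[606,-313,95])[0].astype(int).tolist()
print("log",fit(Lt,{"side":lm(S,d,32)},(606,-313,-.21)))
m=cv2.inRange(cv2.cvtColor(S,cv2.COLOR_RGB2HSV),*COL["blue"])
for w in W[:4]:
    x,y=proj("side",[*w,88])[0].astype(int); k,l,s,ce=cv2.connectedComponentsWithStats(m[y-12:y+12,x-10:x+10]); print([plane("side",ce[i]+[x-10,y-12],np.array([*w,90.]),.108).tolist()+[int(s[i,4])] for i in range(1,k)])
E
```

```text
(array([160.3442623 , 181.50819672]), np.int32(122)) (None, 0)
log (array([ 6.08571e+02, -3.10761e+02, -2.12000e-01]), np.float64(0.953))
[[-1.1, 79.9, 47]]
[[-29.6, 130.7, 22], [-0.3, 73.2, 38]]
[[-29.7, 131.4, 19], [-1.4, 74.0, 38]]
[[-31.6, 135.6, 10], [0.4, 72.1, 33]]
```

Call:
carry_out --pt "-0.3 -0.8 0 0" --pt "-0.1 -0.9 0 0" --pt "0 -0.9 0 0" --pt "0 -0.9 0 0" --pt "0 -0.9 0 0"

```text
t: 93.3
eef_pos: [445.5, -231.3, 235.0]
tcp_rot: [-3.142, 0.001, 3.113]
ft_force: [0.9, -0.1, 0.7]
opening: 0.649
grip_force: 0.0
```

```bash
python3 - <<'E'
from m import *
T=snap("top");S=snap("side")
r=blob(T,"red",(162,180),22);s=blob(S,"red",(272,127),22);print(r,s)
if r[0] is not None and s[0] is not None:
    q=tri(r[0],s[0]); print(q.round(1),np.arctan2(q[0]-586,q[2]-50))
m=cv2.inRange(cv2.cvtColor(S,cv2.COLOR_RGB2HSV),*COL["blue"])
for w in W[:4]:
    x,y=proj("side",[*w,88])[0].astype(int); k,l,s,ce=cv2.connectedComponentsWithStats(m[y-14:y+14,x-10:x+10]); print([plane("side",ce[i]+[x-10,y-14],np.array([*w,90.]),.108).tolist()+s[i].tolist() for i in range(1,k)])
    print([tuple(int(v) for v in S[y+j,x]) for j in range(-22,14,3)])
E
```

```text
(array([160.33613445, 181.47058824]), np.int32(119)) (None, 0)
[[-1.3, 80.2, 7, 13, 7, 9, 48]]
[(124, 82, 57), (184, 157, 138), (248, 248, 246), (137, 136, 133), (232, 233, 229), (141, 151, 156), (149, 161, 167), (90, 111, 161), (46, 74, 145), (47, 75, 146), (147, 159, 174), (216, 214, 222)]
[[-29.9, 134.1, 0, 0, 5, 7, 32], [-0.6, 73.4, 7, 15, 7, 7, 39]]
[(145, 119, 103), (128, 84, 60), (253, 253, 252), (189, 191, 186), (201, 204, 198), (174, 176, 172), (123, 131, 136), (124, 133, 138), (47, 71, 133), (48, 73, 138), (70, 97, 151), (150, 147, 155)]
[[-30.0, 132.7, 0, 1, 4, 6, 22], [-1.6, 74.1, 6, 16, 7, 7, 39]]
[(228, 224, 218), (129, 87, 64), (253, 254, 253), (253, 254, 253), (136, 137, 134), (245, 246, 243), (213, 216, 211), (128, 136, 143), (50, 76, 141), (50, 75, 140), (78, 101, 153), (154, 154, 162)]
[[-32.0, 139.1, 0, 0, 3, 6, 16], [-0.1, 72.4, 6, 17, 7, 6, 35]]
[(125, 85, 64), (109, 77, 61), (253, 254, 253), (253, 254, 253), (134, 135, 132), (246, 247, 244), (214, 217, 212), (129, 138, 143), (74, 94, 145), (52, 76, 141), (53, 76, 142), (192, 200, 209)]
```

Call:
carry_out --pt "0.43 0.63 0 0" --pt "0.43 0.63 0 0" --pt "0.43 0.63 0 0" --pt "0.43 0.63 0 0" --pt "0.43 0.63 0 0" --fingers 1

```text
t: 93.9
eef_pos: [553.4, -69.5, 234.9]
tcp_rot: [3.141, 0.0, 3.113]
ft_force: [0.3, -0.1, -0.0]
opening: 0.284
grip_force: 0.0
```

Call:
carry_out --pt "0.43 0.63 0 0" --pt "0.43 0.63 0 0" --pt "0.43 0.63 0 0" --pt "0.43 0.63 0 0" --pt "0.43 0.63 -0.2 0"

```text
t: 94.4
eef_pos: [660.9, 88.6, 225.8]
tcp_rot: [3.141, 0.002, 3.113]
ft_force: [0.5, -0.9, -0.0]
opening: 0.003
grip_force: 0.0
```

Call:
carry_out --pt "0 0 -0.5 0" --pt "0 0 -0.5 0" --pt "0 0 -0.1 0" --pt "0 0 0 0" --pt "0 0 0 0"

```text
t: 94.9
eef_pos: [660.1, 85.5, 171.0]
tcp_rot: [3.141, 0.002, 3.112]
ft_force: [1.0, 0.3, 0.4]
opening: 0.006
grip_force: 0.0
```

Call:
carry_out --pt "0.06 0.02 -0.16 0" --pt "0 0 -0.12 0" --pt "0 0 -0.08 0" --pt "0 0 -0.04 0" --pt "0 0 0 0"

```text
t: 95.4
eef_pos: [662.5, 85.8, 149.5]
tcp_rot: [3.142, -0.0, 3.111]
ft_force: [-0.4, -0.4, 1.0]
opening: 0.005
grip_force: 0.0
```

Call:
carry_out --pt "0 0 -0.04 0" --pt "0 0 -0.04 0" --pt "0 0 -0.02 0" --pt "0 0 -0.02 0" --pt "0 0 0 0"

```text
t: 95.9
eef_pos: [663.4, 86.0, 145.2]
tcp_rot: [3.141, 0.003, 3.111]
ft_force: [-0.3, -0.1, 9.3]
opening: 0.001
grip_force: 4.4
```

```bash
python3 - <<'E'
from m import *
print(env.state()["ft_force"]); print(col3(.108,[663.9,86.4,80],14)[1])
E
```

```text
[-0.27382728 -0.06122099  9.33559405]
{'orange': [], 'blue': [(10, [342.0, 205.5], [-1.9, 82.8]), (4, [342.2, 209.2], [0.4, 69.0])]}
```

Call:
carry_out --pt "0 0 0.4 0" --pt "0 0 0.6 0" --pt "0 0 0.7 0" --pt "-0.33 0.7 0 0" --pt "-0.33 0.7 0 0" --fingers -0.3

```text
t: 96.45
eef_pos: [629.6, 156.0, 229.8]
tcp_rot: [3.141, 0.002, 3.109]
ft_force: [0.0, 0.2, -0.4]
opening: 0.371
grip_force: 0.0
```

Call:
carry_out --pt "-0.33 0.7 0 0" --pt "-0.33 0.7 0 0" --pt "-0.33 0.7 0 0" --pt "-0.33 0.7 0 0" --pt "-0.33 0.7 0 0"

```text
t: 96.95
eef_pos: [546.2, 332.3, 228.9]
tcp_rot: [3.141, 0.0, 3.111]
ft_force: [0.6, 0.3, 0.1]
opening: 0.647
grip_force: 0.0
```

Call:
carry_out --pt "-0.34 0.75 0 0" --pt "0 0 0 0" --pt "0 0 0 0" --pt "0 0 0 0" --pt "0 0 0 0"

```text
t: 97.45
eef_pos: [530.7, 367.4, 228.8]
tcp_rot: [-3.142, 0.0, 3.11]
ft_force: [0.2, 0.3, 0.0]
opening: 0.651
grip_force: 0.0
```

Call:
carry_out --pt "0 0.03 -0.5 0" --pt "0 0 -0.6 0" --pt "0 0 -0.5 0" --pt "0 0 0 0" --pt "0 0 0 0"

```text
t: 97.95
eef_pos: [530.7, 369.4, 149.3]
tcp_rot: [3.142, -0.0, 3.11]
ft_force: [0.9, 0.2, -0.1]
opening: 0.648
grip_force: 0.0
```

Call:
carry_out --pt "0 0 0 0" --pt "0 0 0 0" --pt "0 0 0 0" --pt "0 0 0 0" --pt "0 0 0 0" --fingers 1

```text
t: 98.45
eef_pos: [530.2, 370.8, 149.3]
tcp_rot: [3.14, 0.001, 3.111]
ft_force: [-0.2, 5.6, 2.8]
opening: 0.337
grip_force: 30.0
```

Call:
carry_out --pt "0.23 0 0.09 0" --pt "0.23 0 0.07 0" --pt "0.23 0 0.05 0" --pt "0.22 0 0.03 0" --pt "0.22 0 0.02 0"

```text
t: 98.95
eef_pos: [587.2, 369.0, 161.4]
tcp_rot: [-3.14, -0.001, 3.111]
ft_force: [-4.8, -5.1, -3.7]
opening: 0.336
grip_force: 30.0
```

Call:
carry_out --pt "0 0 0 0" --pt "0 0 0 0" --pt "0 0 0 0" --pt "0 0 0 0" --pt "0 0 0 0"

```text
t: 99.45
eef_pos: [587.3, 369.0, 161.4]
tcp_rot: [-3.14, 0.002, 3.111]
ft_force: [3.2, -6.2, -4.2]
opening: 0.332
grip_force: 30.0
```

```bash
python3 - <<'E'
from m import *
print(env.state()["eef_pos"]); S=snap("side"); print(blob(S,"red",(292,119),22))
E
```

```text
[587.32242244 369.01684786 161.44848677]
(array([288.5, 118.5]), np.int32(4))
```

Call:
carry_out --pt "-0.26 0 -0.01 0" --pt "-0.26 0 -0.04 0" --pt "-0.26 0 -0.06 0" --pt "-0.25 0 -0.09 0" --pt "-0.25 0 -0.12 0"

```text
t: 100.0
eef_pos: [523.8, 371.1, 147.0]
tcp_rot: [3.138, 0.006, 3.111]
ft_force: [4.3, 5.5, 1.8]
opening: 0.337
grip_force: 30.0
```

Call:
carry_out --pt "-0.05 0 -0.03 0" --pt "0 0 0 0" --pt "0 0 0 0" --pt "0 0 0 0" --pt "0 0 0 0"

```text
t: 100.5
eef_pos: [520.6, 371.2, 145.4]
tcp_rot: [3.139, 0.002, 3.111]
ft_force: [-2.7, 6.6, 4.6]
opening: 0.335
grip_force: 30.0
```

Call:
carry_out --pt "0 0 0 0" --pt "0 0 0 0" --pt "0 0 0.2 0" --pt "0 0 0.6 0" --pt "0 0 0.8 0" --fingers -0.3

```text
t: 101.0
eef_pos: [519.7, 369.4, 224.3]
tcp_rot: [-3.14, -0.003, 3.111]
ft_force: [0.5, 0.6, 0.2]
opening: 0.638
grip_force: 0.0
```

Call:
carry_out --pt "-0.1 -0.7 0.2 0" --pt "-0.2 -0.9 0 0" --pt "-0.2 -0.9 0 0" --pt "-0.2 -0.9 0 0" --pt "-0.2 -0.9 0 0"

```text
t: 101.5
eef_pos: [474.5, 153.2, 235.0]
tcp_rot: [3.142, 0.001, 3.112]
ft_force: [1.8, -0.3, 0.9]
opening: 0.649
grip_force: 0.0
```

Call:
carry_out --pt "0 -0.9 0 0" --pt "0 -0.9 0 0" --pt "0 -0.9 0 0" --pt "0 -0.9 0 0" --pt "0 -0.7 0 0"

```text
t: 102.0
eef_pos: [474.8, -62.5, 235.1]
tcp_rot: [-3.141, 0.001, 3.111]
ft_force: [0.1, 0.6, 0.6]
opening: 0.648
grip_force: 0.0
```

```bash
python3 - <<'E'
from m import *
T=snap("top");S=snap("side")
r=blob(T,"red",(162,180),22);print(r,"model",[proj("top",[586+130*np.sin(t),370,50+130*np.cos(t)])[0,1].round(1) for t in(-.4,-.5,-.6)])
cv2.imwrite("pics/z1.png",np.hstack([cv2.resize(S[80:290,230:440],(400,400)),cv2.resize(T[120:220,130:230],(400,400))])[:,:,::-1])
m=cv2.inRange(cv2.cvtColor(S,cv2.COLOR_RGB2HSV),*COL["blue"])
for w in W[:4]:
    x,y=proj("side",[*w,88])[0].astype(int); k,l,s,ce=cv2.connectedComponentsWithStats(m[y-8:y+12,x-8:x+10]); print([plane("side",ce[i]+[x-8,y-8],np.array([*w,90.]),.108).tolist()+[int(s[i,4])] for i in range(1,k)])
print(env.state()["eef_pos"])
E
```

```text
(array([160.46280992, 184.83471074]), np.int32(121)) model [np.float64(180.0), np.float64(184.5), np.float64(188.9)]
[[-1.5, 80.4, 47]]
[[-28.5, 122.9, 1], [-0.3, 73.2, 38]]
[[-27.2, 123.8, 1], [-1.4, 74.2, 38]]
[[0.1, 72.0, 34]]
[475.19142526 -63.53989861 234.88866804]
```

View pics/z1.png

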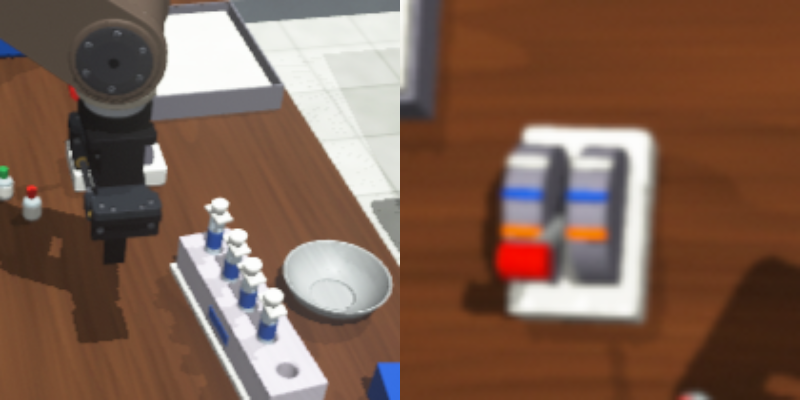

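```bash
python3 -c "
from cell import env
print(env.job_done())"
```

```text
the job is handed in; nothing more can be done
None
```

I handed the job in at about 102 s of the 210 s allowed; no verdict came back. By the last pictures, all four syringes stand in wells 0 to 3, the logger lies on the cradle, the lever is at orange (about -0.5 rad), and both vials are undisturbed. The first syringe's band reads about 6 mm higher than the others, but its plunger top measured about 145 mm, the height for fully home.

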